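# Sort tagged lugs into nest tray and reject box

### The arm

A 6-joint arm with a two-finger parallel gripper is mounted at the origin on the work surface. World frame = base frame: x ahead of the robot, y to its left, z up, the work surface at z = 0. Lengths are in mm, angles in degrees, forces in N, time in s.
With the tool pointing down it reaches from about 350 to 850 mm from the base axis. Payload 8.1 kg.
Tool frame: the origin (TCP) lies midway between the tips of the shut fingers; the grasp point (between the pads) lies 19 mm behind it; y points along the fingers, x is the direction in which the jaws open and shut, and the axes are right-handed (so a half turn about y gives the same grasp; the last joint's range is limited). The gripper opens to 85 mm and grips with 20 to 120 N. Pads are 22 mm wide; open, the fingers measure 114 mm over their backs; the gripper's body (76 mm by 85 mm) begins 54 mm behind the grasp point. The pads swing forward as they close: fully open they stand 13 mm farther back than shut.
Start: joints at [-71.872, 7.471, 85.268, -0, 87.261, -4.893], TCP at [234.665, -552.211, 231.292] pointing down, gripper open.
Joint ranges: [-169.43, 169.43], [-51.17, 129.36], [1.28, 143.12], [-76.62, 256.62], [0, 156.53], [-152.29, 152.29]. Speed limits (degrees/s): [136.94, 136.94, 159.86, 180, 180, 180].

### API

Orientations are given as [roll, pitch, yaw] about the fixed x, y, z axes, in that order (R = Rz(yaw) Ry(pitch) Rx(roll)).
In Python, from bench import r gives the robot as it stands.
- The arm moves only by the tool move_arm, never from a script. Its arguments are lists of equal length, an entry for each row: "linear": the shift along the tool's x, y, z normalised to -1 to 1, where 1 is 300 mm, a list of three; "twist": the turn, a rotation vector about the tool's x, y, z normalised to -1 to 1, where 1 is pi/2 rad, a list of three; "hand": the opening, from -1 (shut) to 1 (fully open). A call has 1 to 12 rows; each row is the pose to reach, as a shift and turn from the pose measured when the call began, along the tool's axes at that moment; what a row does not reach only later rows make up. A row lasts 1/12 s, in which the tool goes at most 41.7 mm and 7.16 degrees, less where a joint would pass 70% of its speed; a pose out of reach is approached as far as the arm can. A call with a number of a shift or a turn outside -1 to 1 is refused whole. A call with a gripper value outside its range is refused whole. The fingers move at their own pace and stop on an object; "force" is the grip in N (left out, the last holds). Time passes only in rows, so rows that repeat a pose let the fingers close. It gives the time, the measured TCP pose, the force and the opening at its end, in the units of the state.
- r.sense(): the state, without advancing time (a new reading comes with each control period).
- r.snapshot(name): name is "scene" or "top"; returns a dict with "frame" (480x640x3 uint8, red, green, blue), "range_z" (480x640 float32, mm along the optical axis (not along the pixel's ray), 0 where there is no reading), "intrinsics" (3x3 intrinsics, pixels), "dist_coeffs" ([k1, k2, p1, p2, k3] as OpenCV has them; the pictures are not rectified), "R" (3x3) and "t" (3): a world point X has camera coordinates R X + t. Camera axes: x right, y down, z forward; pixel columns grow to the right and rows downward; lengths in mm; the calibration is good to about 2 mm. A picture is of the moment at which its call begins.
- r.hand_in(): hands the job in, once; it reports no verdict.
The state is a dict: "time": time; "joint_pos": joint angles; "qd": joint speeds; "joint_efforts": joint torques, N m; "tool_pos": TCP position; "tcp_rot": TCP orientation; "ft_force": force on the tool from outside, world axes, zero at the start; "wrist_torque": the same for the moment, N m; "finger_gap": finger opening in mm.
Only numpy, scipy, OpenCV 4.12 (cv2) and the standard library are available. Lean on these libraries where they do the work, as an engineer would, in place of code of your own. Each camera call takes 0.05 s, during which the arm holds its last target. There are 200 camera calls.

### The job

The lugs on the rubber mat have been inspected: stand every lug with a round green tag flat in the plywood nest tray, one to a pocket, once you have moved the notched bar off the tray and laid it in both U supports of its blue rest. Put every lug with a red rectangular tag in the grey steel reject box, and finish with its lid properly seated on it again. Leave the tape measure, the file and the wire brush lying where they are.

Things in the scene. Friction and masses are not known exactly. Their poses are not given: they have to be found in the camera images.
- lug_1: steel weld-on lug: flat base 70 x 50 x 6 mm with an upright tab 12 mm thick (along its x), 40 mm wide (along its y), in the middle of the base, standing from the base to 46 mm above the underside. Origin: centre of the underside; z up when it stands. Weighs about 0.4 kg. Pick it by the tab, from above. May be absent. Its tag, on the base's top at the +x side of the tab, is a round green dot 22 mm across: PASS.
- lug_2: steel weld-on lug: flat base 70 x 50 x 6 mm with an upright tab 12 mm thick (along its x), 40 mm wide (along its y), in the middle of the base, standing from the base to 46 mm above the underside. Origin: centre of the underside; z up when it stands. Weighs about 0.4 kg. Pick it by the tab, from above. May be absent. Its tag, on the base's top at the +x side of the tab, is a round green dot 22 mm across: PASS.
- lug_3: steel weld-on lug: flat base 70 x 50 x 6 mm with an upright tab 12 mm thick (along its x), 40 mm wide (along its y), in the middle of the base, standing from the base to 46 mm above the underside. Origin: centre of the underside; z up when it stands. Weighs about 0.4 kg. Pick it by the tab, from above. May be absent. Its tag, on the base's top at the +x side of the tab, is a round green dot 22 mm across: PASS.
- lug_4: steel weld-on lug: flat base 70 x 50 x 6 mm with an upright tab 12 mm thick (along its x), 40 mm wide (along its y), in the middle of the base, standing from the base to 46 mm above the underside. Origin: centre of the underside; z up when it stands. Weighs about 0.4 kg. Pick it by the tab, from above. May be absent. Its tag, on the base's top at the +x side of the tab, is a red rectangle 21 x 30 mm: REJECT.
- lug_5: steel weld-on lug: flat base 70 x 50 x 6 mm with an upright tab 12 mm thick (along its x), 40 mm wide (along its y), in the middle of the base, standing from the base to 46 mm above the underside. Origin: centre of the underside; z up when it stands. Weighs about 0.4 kg. Pick it by the tab, from above. May be absent. Its tag, on the base's top at the +x side of the tab, is a red rectangle 21 x 30 mm: REJECT.
- nest: low plywood nest tray fixed to the bench, 202 (x) x 92 (y) x 15 mm high, floor 4 mm thick, outer walls and two dividers 4 mm thick: three pockets in a row along its x, centred at x = -66, 0 and +66 mm, y = 0, each about 62 (x) x 84 (y) mm, so a lug fits flat with its long base along the tray's y. Origin: centre of the underside. It stands on the left or on the right of the mat.
- reject_box: grey sheet-steel box fixed to the bench on the other side of the mat, 200 (x) x 120 (y) x 64 mm high, walls and floor 4 mm, no dividers (inside 192 x 112 mm, room for two lugs side by side along its x with their bases along its y; a lug standing in it is lower than the rim). Origin: centre of the underside. The lid is on at the start. The bench on its outer side (away from the mat) is clear for at least 250 mm from its centre, to lay the lid down.
- lid: loose steel lid of the reject box, 206 (x) x 126 (y) x 3 mm, 0.35 kg; a lip under it reaches 6 mm down and fits inside the box with about 5 mm play each way, so it lies with its origin 6 mm above a bench. Origin: centre of the underside of its plate: 64 mm above the box's origin when it is on. On top a bar handle 94 mm long (x), 12 mm wide (y), from 29 to 41 mm above the origin, open below.
- bar: notched flat steel bar 250 (x) x 30 (y) x 10 (z) mm, about 0.6 kg, lying across the walls of the nest tray along the tray's x at the start and blocking all its pockets. Origin: centre of the underside.
- rest: blue bar rest fixed to the bench beyond the mat: two upright U supports 150 mm apart (at y = -75 and +75 mm of its frame) on a strip 60 x 210 x 6 mm. The U floors are 30 mm above its origin, their prongs rise to 52 mm, and they are 44 mm wide inside (along x) and 20 mm long (along y); a bar laid in both lies along the rest's y. Nothing between the two U's but the strip. Origin: centre of the underside.
- tape: bystander: yellow tape measure 62 x 40 x 58 mm standing on the mat among the lugs. Origin: centre of the underside.
- file: bystander: flat file with a wooden handle, 250 mm long (x), 22 mm high, lying beside the mat, left. Origin: underside, near the middle.
- brush: bystander: wire brush 220 mm long (x), 32 mm wide, 33 mm high, lying beside the mat, right. Origin: underside, middle.
There are look-alikes about, which are no part of the job. What is shaped like the lug_3 but turquoise is not meant.

How it is judged (in metres and radians):
At the end, for the whole second after the job is handed in: Green-tagged lugs flat on the nest tray floor (within 3.5 mm, 0.08 rad), each in its own pocket; red-tagged lugs inside the box; lid seated (9 mm sideways, 2.5 mm up, 0.03 rad); bar in both U supports (13 mm across, 45 mm along, 0.15 rad); all at rest (x of lug_1 in the frame of nest between -0.098 and 0.098 m and y of lug_1 in the frame of nest between -0.043 and 0.043 m and z of lug_1 in the frame of nest between 0.001 and 0.0075 m and angle between each of lug_1, lug_2, lug_3's own z axis and vertical below 0.08 rad and linear speed of each of lug_1, lug_2, lug_3, lug_4, lug_5, lid, bar below 0.02 m/s and x of lug_2 in the frame of nest between -0.098 and 0.098 m and y of lug_2 in the frame of nest between -0.043 and 0.043 m and z of lug_2 in the frame of nest between 0.001 and 0.0075 m and x of lug_3 in the frame of nest between -0.098 and 0.098 m and y of lug_3 in the frame of nest between -0.043 and 0.043 m and z of lug_3 in the frame of nest between 0.001 and 0.0075 m and x of lug_4 in the frame of reject_box between -0.096 and 0.096 m and y of lug_4 in the frame of reject_box between -0.056 and 0.056 m and z of lug_4 in the frame of reject_box between 0.001 and 0.05 m and x of lug_5 in the frame of reject_box between -0.096 and 0.096 m and y of lug_5 in the frame of reject_box between -0.056 and 0.056 m and z of lug_5 in the frame of reject_box between 0.001 and 0.05 m and x of lid in the frame of reject_box between -0.009 and 0.009 m and y of lid in the frame of reject_box between -0.009 and 0.009 m and z of lid in the frame of reject_box between 0.061 and 0.0665 m and angle between lid's own z axis and vertical below 0.03 rad and x of bar in the frame of rest between -0.013 and 0.013 m and y of bar in the frame of rest between -0.045 and 0.045 m and z of bar in the frame of rest between 0.027 and 0.034 m and angle between bar's own z axis and vertical below 0.05 rad and angle between the x axis of bar and the y axis of rest, either way round below 0.15 rad); the robot touches nothing.
It fails at once if the tape measure, the file or the wire brush is shifted by more than 60 mm (distance of any of tape, file, brush from where it was at the start of the episode above 0.06 m).
Of lug_1, lug_2, lug_3 only 2 to 3 are there at a start; the rules pass over those that are not, and their reading is None.
Of lug_4, lug_5 only 1 to 2 are there at a start; the rules pass over those that are not, and their reading is None.
At some moment in a run one of lug_1, lug_2, lug_3, lug_4, lug_5 may be knocked a few centimetres aside while the robot is not near it.
It also fails if it takes over 210 s, if anything falls off the work surface, if the arm or the gripper's body presses on something with over 40 N, if the wrist force passes 120 N, or if a joint passes its speed limit or range.

## Working session

There is one attempt and no reset: what is moved stays moved. The work goes in short steps, Python scripts to look and compute and a tool call to move; the robot and the scene stay as the last step left them, time stands still between calls to the robot, and variables do not carry over. Pictures are saved under pics/ and viewed, on a budget of 14 in all, crops included, one or two more only if the job needs it, and the job is handed in when it is done.

Besides the shell and the picture viewer there is one more tool, called after ">>>" in YAML: its name, and indented under it one key for each argument. move_arm: Moves the arm, as the interface text tells. Scaled input: -1 to 1 covers 300 mm each way for a shift and pi/2 rad each way for a turn. Its arguments: {"type":"object","properties":{"linear":{"type":"array","items":{"type":"array","items":{"type":"number","minimum":-1,"maximum":1}}},"twist":{"type":"array","items":{"type":"array","items":{"type":"number","minimum":-1,"maximum":1}}},"hand":{"type":"array","items":{"type":"number"}},"force":{"type":"number"}},"required":["linear","twist","hand"]}

```bash
ls; mkdir -p pics; python3 - <<'E'
from bench import r
import cv2
s=r.sense();print(s)
for n in("scene","top"):
    d=r.snapshot(n);cv2.imwrite(f"pics/{n}0.png",d["frame"][:,:,::-1]);print(n,d["intrinsics"],d["dist_coeffs"],d["R"],d["t"])
E
```

```text
pics
{'time': 0.0, 'joint_pos': array([-7.18716002e+01,  7.51646441e+00,  8.53308335e+01, -1.99112812e-03,
        8.72600907e+01, -4.89182631e+00]), 'qd': array([-0.04456426,  0.00720868,  0.03217605, -0.08872063, -0.07665227,
       -0.01254297]), 'joint_efforts': array([ 3.05003399e-03, -5.69399285e+01, -5.00551522e+01, -6.17503974e-05,
        1.45135805e-02,  1.89205230e-05]), 'tool_pos': array([ 234.48105946, -551.68190187,  230.21538509]), 'tcp_rot': array([-89.99282388,   0.10716699, -66.97967015]), 'ft_force': array([1.46931079, 0.85998627, 0.48971365]), 'wrist_torque': array([0.00648961, 0.00740076, 0.00738715]), 'finger_gap': 85.60209949515699}
scene [[435.27453711   0.         313.47460919]
 [  0.         435.27453711 242.46560902]
 [  0.           0.           1.        ]] [-0.02670153  0.          0.          0.          0.        ] [[-0.01642202  0.99974436  0.01554101]
 [ 0.79971758  0.02246264 -0.59995601]
 [-0.60015174  0.00257593 -0.79988203]] [   2.1432666  -363.52947141 1152.04024588]
top [[466.92844123   0.         319.79146331]
 [  0.         466.92844123 240.80487236]
 [  0.           0.           1.        ]] [-0.00301919  0.          0.          0.          0.        ] [[ 0.21187315 -0.97728988 -0.00377649]
 [-0.95739269 -0.20678048 -0.20159631]
 [ 0.19623713  0.04632843 -0.97946142]] [-94.30290211 505.09886158 797.53834707]
```

View pics/scene0.png

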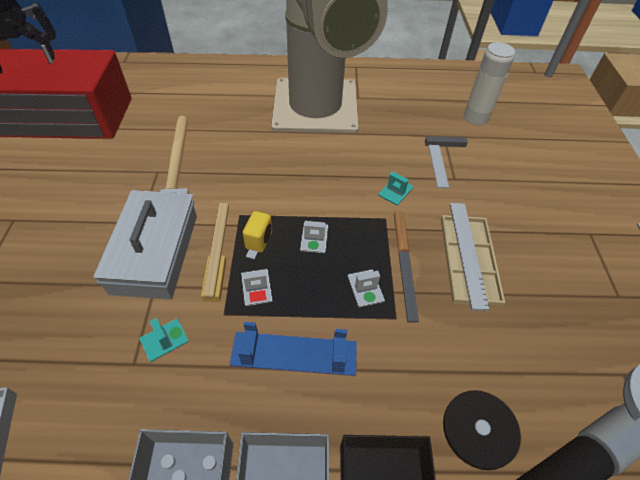

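View pics/top0.png

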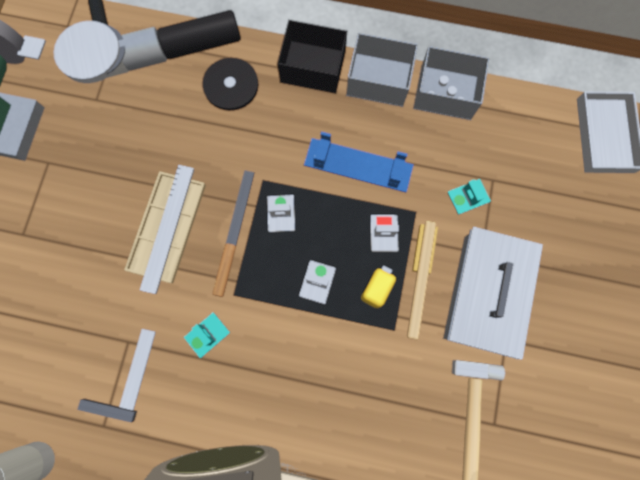

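```bash
cat > h.py <<'E'
from bench import r
import numpy as np, cv2
def snap(n):
    d=r.snapshot(n); K=d["intrinsics"]; D=np.array(d["dist_coeffs"],float)
    uv=np.stack(np.meshgrid(np.arange(640),np.arange(480)),-1).reshape(-1,1,2).astype(np.float64)
    n2=cv2.undistortPoints(uv,K,D).reshape(480,640,2)
    ray=np.dstack([n2,np.ones((480,640))])
    W=(ray*d["range_z"][...,None]-d["t"])@d["R"]   # R^T (c-t)
    W[d["range_z"]<=0]=np.nan
    d["W"]=W; d["ray"]=ray@d["R"]; d["C"]=-d["R"].T@d["t"]
    d["hsv"]=cv2.cvtColor(d["frame"],cv2.COLOR_RGB2HSV)
    return d
def plane(d,z):
    "world points of every pixel's ray on the plane at height z"
    return d["C"]+d["ray"]*((z-d["C"][2])/d["ray"][...,2:])
def rect(P):
    (c,s,a)=cv2.minAreaRect(np.float32(P[:,:2]))
    if s[0]<s[1]: s=(s[1],s[0]); a+=90
    return np.round(c,1),np.round(s,1),round((a+90)%180-90,1)  # angle of the long side
def blobs(m,P,amin=10):
    n,l,st,ce=cv2.connectedComponentsWithStats(m.astype(np.uint8))
    return [(st[i][4],ce[i].round(),rect(P[l==i])) for i in range(1,n) if st[i][4]>=amin]
def mm(d,lo,hi,box):
    W=d["W"]; x0,x1,y0,y1=box
    with np.errstate(all='ignore'):
        return (W[...,2]>lo)&(W[...,2]<hi)&(W[...,0]>x0)&(W[...,0]<x1)&(W[...,1]>y0)&(W[...,1]<y1)
E
python3 - <<'E'
from h import *
for n in("top","scene"):
    d=snap(n);H=d["hsv"];h,s,v=[H[...,i] for i in range(3)];W=d["W"]
    print("==",n,"bench z",np.nanmedian(W[mm(d,-20,20,(350,750,-450,450))][:,2]))
    allb=(300,800,-450,450)
    P6=plane(d,6)
    for nm,m in(("green",(h>45)&(h<75)&(s>100)&(v>80)),("red",((h<6)|(h>174))&(s>150)&(v>120))):
        for b in blobs(m&mm(d,-15,60,allb),P6): print(nm,b)
    for nm,lo,hi,z in(("tabs",38,58,46),("lidplate",58,76,67),("handle",92,125,105)):
        for b in blobs(mm(d,lo,hi,allb),plane(d,z),25): print(nm,b)
    for b in blobs((h>100)&(h<125)&(s>120)&mm(d,-15,70,allb),W,25): print("blue",b)
    b=blobs((s<60)&(v>110)&mm(d,12,35,(300,800,150,450)),plane(d,25),60);print("bar",b)
    b=blobs(mm(d,8,35,(300,800,150,450)),plane(d,15),60);print("nest+bar",b)
    for b in blobs((v<50)&mm(d,-10,10,allb),plane(d,2),2000):print("mat",b)
E
```

```text
== top bench z 1.4352423142985078
green (np.int32(63), array([459., 200.]), (array([ 659.5, -231.3]), array([16.5, 15.6]), 8.9))
green (np.int32(37), array([280., 200.]), (array([585.8, 110. ]), array([15.7,  8.1]), -77.8))
green (np.int32(70), array([320., 270.]), (array([466.9,   3.3]), array([16.1, 16.1]), -32.6))
red (np.int32(77), array([384., 221.]), (array([588.1, -96. ]), array([23.4, 10. ]), -77.8))
tabs (np.int32(38), array([139.,  60.]), (array([796.6, 446.5]), array([20.2, 10.8]), 67.2))
tabs (np.int32(61), array([325., 135.]), (array([719.6,  49.1]), array([20.7, 11.4]), 87.1))
tabs (np.int32(61), array([401., 154.]), (array([ 711.2, -100.5]), array([19.7, 11.3]), 87.2))
tabs (np.int32(60), array([318., 158.]), (array([669.9,  52. ]), array([21. , 10.7]), 87.3))
tabs (np.int32(59), array([395., 179.]), (array([660.9, -97.5]), array([20.4, 10.6]), 87.3))
tabs (np.int32(172), array([475., 190.]), (array([ 670.7, -247.1]), array([41.2, 15.6]), 34.5))
tabs (np.int32(168), array([278., 207.]), (array([560.8, 103.3]), array([39.1, 15.3]), -76.5))
tabs (np.int32(160), array([38
[... 3240 characters left out ...]
 array([103.4,  18.8]), -2.9))
blue (np.int32(4347), array([294., 352.]), (array([691.9, -24.3]), array([208. ,  60.7]), 86.7))
bar [(np.int32(1660), array([469., 258.]), (array([487.2, 303.9]), array([254.7,  33.4]), -1.2))]
nest+bar [(np.int32(174), array([397., 187.]), (array([310. , 184.1]), array([47.7, 42.5]), 65.6)), (np.int32(2769), array([470., 260.]), (array([480.3, 313.3]), array([259.2,  93.9]), -2.8)), (np.int32(1222), array([406., 268.]), (array([506.4, 181.7]), array([257. ,  21.7]), 0.1)), (np.int32(1733), array([478., 408.]), (array([776.6, 266.9]), array([113.5,  48.6]), 89.9))]
mat (np.int32(11746), array([315., 270.]), (array([504.8,   1.4]), array([307.1, 232.3]), 89.9))
```

```bash
cat >> h.py <<'E'
from scipy.spatial.transform import Rotation as Ro
def go(*poses):
    "each pose x,y,z,yaw (tool pointing down): linear and twist entries from the pose measured now"
    s=r.sense();p=s["tool_pos"];R=Ro.from_euler("xyz",s["tcp_rot"],degrees=True)
    print("t%.1f"%s["time"],"at",p.round(1),s["tcp_rot"].round(1),"gap%.1f"%s["finger_gap"],"F",s["ft_force"].round(1),"j",s["joint_pos"].round(0))
    for q in poses:
        q=np.array(q,float)
        l=R.inv().apply(q[:3]-p)/300; t=(R.inv()*Ro.from_euler("xyz",[-90,0,q[3]],degrees=True)).as_rotvec()/(np.pi/2)
        print(q,"lin",l.round(3).tolist(),"tw",t.round(3).tolist())
E
python3 - <<'E'
from h import *
for n in("top","scene"):
    d=snap(n);H=d["hsv"];s=H[...,1];v=H[...,2]
    m=mm(d,20,34,(330,700,230,400))
    print(n,blobs(m,plane(d,25),200), np.nanmedian(d["W"][m][:,2]))
    m2=mm(d,8,19.5,(330,700,230,400))
    P=plane(d,15); print("nest",rect(P[cv2.morphologyEx((m2|m&False).astype(np.uint8),cv2.MORPH_OPEN,np.ones((2,2)))>0]))
    m3=mm(d,8,40,(300,700,-260,-130));print("brush",blobs(m3,plane(d,15),100))
go((487,302,150,88.7),(487,302,150,-91.3))
E
```

```text
top [(np.int32(2149), array([166., 229.]), (array([484. , 303.9]), array([250. ,  32.9]), -0.7))] 25.518821410076995
nest (array([486.4, 310.1]), array([201.9,  95. ]), -2.9)
brush [(np.int32(173), array([469., 195.]), (array([ 670. , -242.2]), array([45.2, 24.5]), 35.9)), (np.int32(1681), array([421., 274.]), (array([ 491.3, -180.7]), array([223.6,  34.4]), 0.9)), (np.int32(336), array([455., 287.]), (array([ 493.5, -248.3]), array([203.8,   6.5]), -2.8))]
scene [(np.int32(1702), array([469., 259.]), (array([486.6, 304.1]), array([253.5,  33.7]), -1.4))] 25.239035162103853
nest (array([493.3, 314. ]), array([206.6,  94.1]), -2.8)
brush [(np.int32(1395), array([216., 258.]), (array([ 483.3, -180.9]), array([233.5,  35.1]), 0.7)), (np.int32(512), array([180., 255.]), (array([ 486.3, -252.5]), array([218.6,  18.1]), -3.7)), (np.int32(137), array([165., 341.]), (array([ 676. , -249.6]), array([53.4, 24.1]), 31.8))]
t0.3 at [ 234.6 -552.1  231. ] [-90.   0. -67.] gap85.1 F [-0.5  0.2 -0.1] j [-72.   7.  85.  -0.  87.  -5.]
[487.  302.  150.   88.7] lin [-2.291, 0.271, 1.888] tw [-0.0, -1.73, -0.0]
[487.  302.  150.  -91.3] lin [-2.291, 0.271, 1.888] tw [0.0, 0.27, -0.0]
```

```bash
python3 -c "
from h import *
go((440,-340,230,-80))"
```

```text
t0.3 at [ 234.6 -552.1  231. ] [-90.   0. -67.] gap85.1 F [-0.5  0.2 -0.1] j [-72.   7.  85.  -0.  87.  -5.]
[ 440. -340.  230.  -80.] lin [-0.383, 0.003, 0.907] tw [0.0, 0.145, -0.0]
```

>>> move_arm:
  linear:
    - [-0.383,0,0.907]
    - [-0.383,0,0.907]
    - [-0.383,0,0.907]
    - [-0.383,0,0.907]
    - [-0.383,0,0.907]
    - [-0.383,0,0.907]
    - [-0.383,0,0.907]
    - [-0.383,0,0.907]
    - [-0.383,0,0.907]
  twist:
    - [0,0.256,0]
    - [0,0.256,0]
    - [0,0.256,0]
    - [0,0.256,0]
    - [0,0.256,0]
    - [0,0.256,0]
    - [0,0.256,0]
    - [0,0.256,0]
    - [0,0.256,0]
  hand: [0.2,0.2,0.2,0.2,0.2,0.2,0.2,0.2,0.2]

```text
time: 1.05
tool_pos: [442.1, -337.4, 231.1]
tcp_rot: [-90.0, 0.1, -89.8]
ft_force: [-0.9, 0.0, 0.5]
finger_gap: 51.2
```

>>> move_arm:
  linear:
    - [-1,0,0.07]
    - [-1,0,0.07]
    - [-1,0,0.07]
    - [-1,0,0.07]
    - [-1,0,0.07]
    - [-1,0,0.07]
    - [-1,0,0.07]
    - [-1,0,0.07]
    - [-1,0,0.07]
  twist:
    - [0,0.013,0]
    - [0,0.013,0]
    - [0,0.013,0]
    - [0,0.013,0]
    - [0,0.013,0]
    - [0,0.013,0]
    - [0,0.013,0]
    - [0,0.013,0]
    - [0,0.013,0]
  hand: [0.2,0.2,0.2,0.2,0.2,0.2,0.2,0.2,0.2]

```text
time: 1.8
tool_pos: [461.7, -35.5, 231.5]
tcp_rot: [-90.0, 0.1, -90.7]
ft_force: [0.6, -0.0, 0.8]
finger_gap: 50.9
```

>>> move_arm:
  linear:
    - [-1,0.2,0.07]
    - [-1,0.2,0.07]
    - [-1,0.2,0.07]
    - [-1,0.2,0.07]
    - [-1,0.2,0.07]
    - [-1,0.2,0.07]
    - [-1,0.2,0.07]
    - [-1,0.2,0.07]
    - [-1,0.2,0.07]
  twist:
    - [0,0,0]
    - [0,0,0]
    - [0,0,0]
    - [0,0,0]
    - [0,0,0]
    - [0,0,0]
    - [0,0,0]
    - [0,0,0]
    - [0,0,0]
  hand: [0.2,0.2,0.2,0.2,0.2,0.2,0.2,0.2,0.2]

```text
time: 2.55
tool_pos: [486.8, 265.7, 170.4]
tcp_rot: [-90.1, 0.1, -90.6]
ft_force: [0.3, 0.1, -0.1]
finger_gap: 51.4
```

```bash
python3 -c "
from h import *
go((485,304,120,-91),(485,304,40,-91),(485,304,14,-91))"
```

```text
t2.5 at [486.8 265.7 170.4] [-90.1   0.1 -90.6] gap51.4 F [ 0.3  0.1 -0.1] j [ 23.   3.  97.   0.  81. 114.]
[485. 304. 120. -91.] lin [-0.128, 0.168, -0.007] tw [0.001, 0.004, -0.001]
[485. 304.  40. -91.] lin [-0.127, 0.435, -0.007] tw [0.001, 0.004, -0.001]
[485. 304.  14. -91.] lin [-0.127, 0.521, -0.007] tw [0.001, 0.004, -0.001]
```

>>> move_arm:
  linear:
    - [-0.128,0.168,-0.007]
    - [-0.128,0.168,-0.007]
    - [-0.128,0.168,-0.007]
    - [-0.127,0.435,-0.007]
    - [-0.127,0.435,-0.007]
    - [-0.127,0.435,-0.007]
    - [-0.127,0.48,-0.007]
    - [-0.127,0.5,-0.007]
    - [-0.127,0.521,-0.007]
    - [-0.127,0.521,-0.007]
    - [-0.127,0.521,-0.007]
  twist:
    - [0,0.004,0]
    - [0,0.004,0]
    - [0,0.004,0]
    - [0,0.004,0]
    - [0,0.004,0]
    - [0,0.004,0]
    - [0,0.004,0]
    - [0,0.004,0]
    - [0,0.004,0]
    - [0,0.004,0]
    - [0,0.004,0]
  hand: [0.2,0.2,0.2,0.2,0.2,0.2,0.2,0.2,0.2,0.2,0.2]

```text
time: 3.47
tool_pos: [486.0, 304.2, 15.5]
tcp_rot: [-90.0, 0.1, -91.0]
ft_force: [0.0, -0.5, 0.4]
finger_gap: 51.0
```

>>> move_arm:
  linear:
    - [0,0,0]
    - [0,0,0]
    - [0,0,0]
    - [0,0,0]
    - [0,0,0]
    - [0,0,0]
    - [0,0,0]
    - [0,0,0]
  twist:
    - [0,0,0]
    - [0,0,0]
    - [0,0,0]
    - [0,0,0]
    - [0,0,0]
    - [0,0,0]
    - [0,0,0]
    - [0,0,0]
  hand: [-0.7,-0.7,-0.7,-0.7,-0.7,-0.7,-0.7,-0.7]
  force: 80

```text
time: 4.13
tool_pos: [487.2, 304.9, 17.5]
tcp_rot: [-89.8, 0.2, -91.0]
ft_force: [-1.2, -0.6, 6.6]
finger_gap: 27.7
```

```bash
python3 - <<'E'
from h import *
p=r.sense()["tool_pos"]
go((p[0],p[1],120,-91))
E
```

```text
t4.1 at [487.2 304.9  17.5] [-89.8   0.2 -91. ] gap27.7 F [-1.2 -0.6  6.6] j [ 27.  15. 100.   0.  64. 118.]
[487.23187698 304.85615792 120.         -91.        ] lin [-0.001, -0.342, 0.001] tw [-0.002, 0.0, -0.002]
```

>>> move_arm:
  linear:
    - [0,-0.05,0]
    - [0,-0.1,0]
    - [0,-0.2,0]
    - [0,-0.34,0]
    - [0,-0.34,0]
    - [0,-0.34,0]
  twist:
    - [0,0,0]
    - [0,0,0]
    - [0,0,0]
    - [0,0,0]
    - [0,0,0]
    - [0,0,0]
  hand: [-0.7,-0.7,-0.7,-0.7,-0.7,-0.7]

```text
time: 4.63
tool_pos: [488.9, 305.8, 123.0]
tcp_rot: [-89.5, 0.3, -91.0]
ft_force: [-0.3, -0.6, -6.9]
finger_gap: 27.3
```

```bash
python3 - <<'E'
from h import *
ds=snap("scene");dt=snap("top")
cv2.imwrite("pics/lift.png",np.hstack([cv2.resize(ds["frame"][150:330,380:560],(400,400)),cv2.resize(dt["frame"][140:320,80:260],(400,400))])[:,:,::-1])
go((590,100,200,-91))
E
```

```text
t4.7 at [485.9 304.2 118.2] [-89.9   0.1 -91. ] gap27.2 F [-0.6 -0.4 -7.3] j [ 27.   8.  97.   0.  75. 118.]
[590. 100. 200. -91.] lin [0.674, -0.273, 0.359] tw [-0.001, 0.0, -0.001]
```

View pics/lift.png

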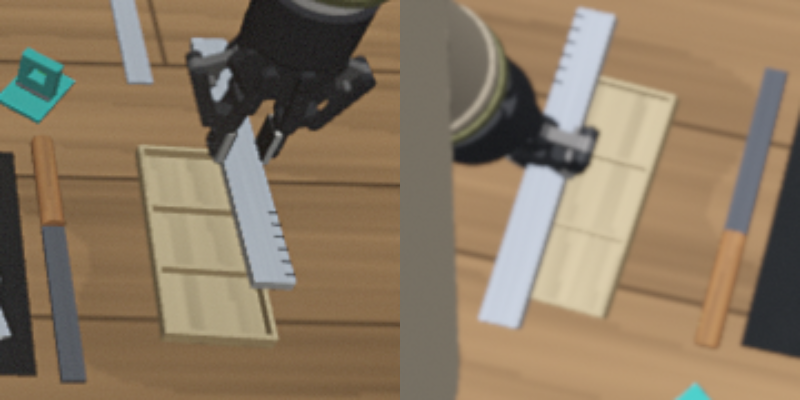

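```bash
python3 - <<'E'
from h import *
for n in("top","scene"):
    d=snap(n);s=d["hsv"][...,1];v=d["hsv"][...,2]
    m=(s<70)&(v>120)&mm(d,95,165,(330,650,270,345)); P=d["W"][m]
    A=np.c_[P[:,:2]-[486,304],np.ones(len(P))]; c=np.linalg.lstsq(A,P[:,2],rcond=None)[0]
    res=P[:,2]-A@c; k=abs(res)<5; c=np.linalg.lstsq(A[k],P[k,2],rcond=None)[0]
    print(n,len(P),"slope x,y",c[:2].round(3),"ztop",c[2].round(1),rect(P[k]))
    m2=mm(d,9,22,(350,620,230,400)); b=blobs(m2,plane(d,15),100);print("nest",b)
    print(np.nanmedian(d["W"][mm(d,2,8,(400,560,290,340))],axis=0))
E
```

```text
top 2442 slope x,y [-0.     0.028] ztop 125.9 (array([483.5, 302.8]), array([250.9,  36.6]), -1.4)
nest [(np.int32(624), array([179., 229.]), (array([487.5, 300.3]), array([202.3,  70.7]), -2.8))]
[471.38214547 311.55626307   4.6778328 ]
scene 1361 slope x,y [-0.004 -0.002] ztop 125.1 (array([483.3, 305.1]), array([253.2,  41.7]), -3.5)
nest [(np.int32(809), array([466., 266.]), (array([490.7, 312.2]), array([207.5,  93.7]), -2.2))]
[485.95611876 315.0807314    4.51387919]
```

>>> move_arm:
  linear:
    - [0,-0.14,0]
    - [0,-0.27,0]
    - [0.2,-0.27,0.1]
    - [0.674,-0.273,0.359]
    - [0.674,-0.273,0.359]
    - [0.674,-0.273,0.359]
    - [0.674,-0.273,0.359]
    - [0.674,-0.273,0.359]
    - [0.674,-0.273,0.359]
    - [0.674,-0.273,0.359]
    - [0.674,-0.273,0.359]
    - [0.674,-0.273,0.359]
  twist:
    - [0,0,0]
    - [0,-0.08,0]
    - [0,-0.16,0]
    - [0,-0.24,0]
    - [0,-0.32,0]
    - [0,-0.4,0]
    - [0,-0.48,0]
    - [0,-0.56,0]
    - [0,-0.64,0]
    - [0,-0.72,0]
    - [0,-0.8,0]
    - [0,-0.88,0]
  hand: [-0.7,-0.7,-0.7,-0.7,-0.7,-0.7,-0.7,-0.7,-0.7,-0.7,-0.7,-0.7]

```text
time: 5.83
tool_pos: [588.2, 99.1, 195.6]
tcp_rot: [-90.1, 0.3, -14.3]
ft_force: [-0.5, -0.5, -5.9]
finger_gap: 26.9
```

```bash
python3 -c "
from h import *
go((691,-22,150,-3.3),(691,-22,70,-3.3),(691,-22,70,-3.3))"
```

```text
t5.8 at [588.2  99.1 195.6] [-90.1   0.3 -14.3] gap26.9 F [-0.5 -0.5 -5.9] j [ 5.  8. 88.  0. 84. 19.]
[691.  -22.  150.   -3.3] lin [0.432, 0.15, -0.306] tw [0.0, -0.122, -0.004]
[691.  -22.   70.   -3.3] lin [0.434, 0.417, -0.306] tw [0.0, -0.122, -0.004]
[691.  -22.   70.   -3.3] lin [0.434, 0.417, -0.306] tw [0.0, -0.122, -0.004]
```

>>> move_arm:
  linear:
    - [0.432,0.15,-0.306]
    - [0.432,0.15,-0.306]
    - [0.432,0.15,-0.306]
    - [0.432,0.15,-0.306]
    - [0.432,0.15,-0.306]
    - [0.432,0.15,-0.306]
    - [0.434,0.3,-0.306]
    - [0.434,0.4,-0.306]
    - [0.434,0.417,-0.306]
    - [0.434,0.417,-0.306]
    - [0.434,0.417,-0.306]
  twist:
    - [0,-0.122,0]
    - [0,-0.122,0]
    - [0,-0.122,0]
    - [0,-0.122,0]
    - [0,-0.122,0]
    - [0,-0.122,0]
    - [0,-0.122,0]
    - [0,-0.122,0]
    - [0,-0.122,0]
    - [0,-0.122,0]
    - [0,-0.122,0]
  hand: [-0.7,-0.7,-0.7,-0.7,-0.7,-0.7,-0.7,-0.7,-0.7,-0.7,-0.7]

```text
time: 6.75
tool_pos: [690.8, -21.2, 70.6]
tcp_rot: [-90.0, 0.3, -3.2]
ft_force: [0.4, 0.0, -4.8]
finger_gap: 27.1
```

```bash
python3 - <<'E'
from h import *
for n in("top","scene"):
    d=snap(n);s=d["hsv"][...,1];v=d["hsv"][...,2]
    m=(s<70)&(v>120)&mm(d,62,95,(620,760,-200,160)); P=d["W"][m]
    y=P[:,1]; 
    print(n,len(P),"z",np.median(P[:,2]).round(1),"x centre at ends",[np.round((np.percentile(P[abs(y-c)<12,0],3)+np.percentile(P[abs(y-c)<12,0],97))/2,1) for c in(-99,-80,50,80)],"y",y.min().round(),y.max().round())
cv2.imwrite("pics/rest.png",np.vstack([d["frame"][270:420,190:400]]).repeat(2,0).repeat(2,1)[:,:,::-1])
go((691,-22,60,-3.3),(691,-22,33,-3.3),(691,-22,30,-3.3))
E
```

```text
Traceback (most recent call last):
IndexError: index -1 is out of bounds for axis 0 with size 0
```

```bash
python3 - <<'E'
from h import *
d=snap("scene");s=d["hsv"][...,1];v=d["hsv"][...,2]
m=(s<70)&(v>120)&mm(d,62,95,(620,760,-200,160)); P=d["W"][m];y=P[:,1]
for c in(-130,-100,-70,50,80,100):
    q=P[abs(y-c)<12]
    if len(q)>5: print(c,len(q),q[:,0].min().round(1),q[:,0].max().round(1),np.median(q[:,2]).round(1))
cv2.imwrite("pics/rest.png",cv2.resize(d["frame"][270:420,190:400],None,fx=2,fy=2)[:,:,::-1])
go((691,-22,60,-3.3),(691,-22,33,-3.3),(691,-22,30,-3.3))
E
```

```text
-130 274 670.9 702.8 80.4
-100 278 672.7 703.6 80.5
-70 278 674.2 705.2 80.3
50 278 681.3 712.2 80.2
80 273 682.7 713.3 80.1
100 162 684.1 714.4 80.0
t6.8 at [693.1 -21.7  73.5] [-90.    0.   -3.3] gap27.5 F [ 0.4 -0.3 -4.1] j [-6. 28. 77. -0. 75. -3.]
[691.  -22.   60.   -3.3] lin [-0.007, 0.045, -0.001] tw [0.0, 0.0, -0.0]
[691.  -22.   33.   -3.3] lin [-0.007, 0.135, -0.001] tw [0.0, 0.0, -0.0]
[691.  -22.   30.   -3.3] lin [-0.007, 0.145, -0.001] tw [0.0, 0.0, -0.0]
```

View pics/rest.png

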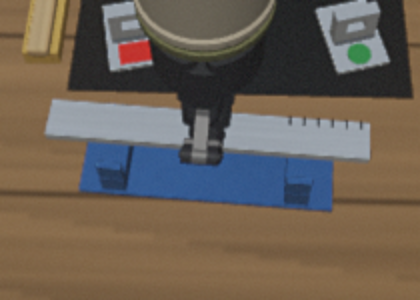

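>>> move_arm:
  linear:
    - [-0.001,0.045,0]
    - [-0.001,0.09,0]
    - [-0.001,0.12,0]
    - [-0.001,0.135,0]
    - [-0.001,0.138,0]
    - [-0.001,0.138,0]
  twist:
    - [0,0,0]
    - [0,0,0]
    - [0,0,0]
    - [0,0,0]
    - [0,0,0]
    - [0,0,0]
  hand: [-0.7,-0.7,-0.7,-0.7,-0.7,-0.7]

```text
time: 7.35
tool_pos: [692.3, -21.6, 32.6]
tcp_rot: [-90.0, 0.1, -3.3]
ft_force: [-5.5, 0.3, 4.1]
finger_gap: 27.1
```

```bash
python3 - <<'E'
from h import *
d=snap("scene");s=d["hsv"][...,1];v=d["hsv"][...,2]
m=(s<70)&(v>120)&mm(d,25,75,(620,760,-200,160)); P=d["W"][m];y=P[:,1]
for c in(-130,-100,50,80):
    q=P[abs(y-c)<12]
    if len(q)>5: print(c,len(q),q[:,0].min().round(1),q[:,0].max().round(1),np.median(q[:,2]).round(1))
go((691,-22,33,-3.3))
E
```

```text
-130 252 671.1 701.6 40.4
-100 254 668.4 703.8 40.3
50 255 680.4 712.1 40.4
80 251 683.0 713.6 40.3
t7.4 at [692.4 -21.6  32.6] [-90.    0.1  -3.3] gap27.5 F [-5.7  0.6  4.9] j [-6. 31. 78. -0. 71. -3.]
[691.  -22.   33.   -3.3] lin [-0.005, -0.001, -0.002] tw [-0.0, 0.0, -0.001]
```

>>> move_arm:
  linear:
    - [0,0,0]
    - [0,0,0]
    - [0,0,0]
    - [0,-0.05,0]
    - [0,-0.15,0]
    - [0,-0.3,0]
    - [0,-0.45,0]
    - [0,-0.5,0]
    - [-0.3,-0.5,-0.3]
    - [-0.4,-0.5,-0.6]
    - [-0.6,-0.5,-0.9]
    - [-0.7,-0.5,-0.9]
  twist:
    - [0,0,0]
    - [0,0,0]
    - [0,0,0]
    - [0,0,0]
    - [0,0,0]
    - [0,0,0]
    - [0,0.08,0]
    - [0,0.16,0]
    - [0,0.24,0]
    - [0,0.32,0]
    - [0,0.4,0]
    - [0,0.48,0]
  hand: [0.1,0.1,0.1,0.1,0.1,0.1,0.1,0.1,0.1,0.1,0.1,0.1]

```text
time: 8.4
tool_pos: [585.5, -150.0, 184.5]
tcp_rot: [-90.0, -0.1, -46.5]
ft_force: [1.6, -1.3, 0.6]
finger_gap: 46.8
```

```bash
python3 - <<'E'
from h import *
go((489,-303,190,-93),(489,-303,95,-93),(489,-303,88,-93))
for n in("top","scene"):
    d=snap(n)
    for nm,lo,hi,z in(("lidplate",58,76,67),("handle",96,115,105)):
        for b in blobs(mm(d,lo,hi,(300,700,-420,-200)),plane(d,z),100): print(n,nm,b)
    print(blobs(mm(d,25,48,(620,760,-200,160)),plane(d,40),300))
E
```

```text
t8.4 at [ 585.5 -150.   184.5] [-90.   -0.1 -46.5] gap46.8 F [ 1.6 -1.3  0.6] j [-19.  10.  88.  -0.  83.  27.]
[ 489. -303.  190.  -93.] lin [0.149, -0.018, -0.584] tw [-0.0, 0.516, 0.001]
[ 489. -303.   95.  -93.] lin [0.149, 0.299, -0.584] tw [-0.0, 0.516, 0.001]
[ 489. -303.   88.  -93.] lin [0.149, 0.322, -0.584] tw [-0.0, 0.516, 0.001]
top lidplate (np.int32(819), array([487., 242.]), (array([ 574.8, -274.9]), array([61.5, 53.2]), 72.6))
[(np.int32(1470), array([336., 152.]), (array([691.9,  18.8]), array([166.8,  60.3]), -90.0))]
scene lidplate (np.int32(4407), array([138., 245.]), (array([ 490.6, -305.7]), array([209.8, 126.3]), -3.0))
scene lidplate (np.int32(104), array([171., 213.]), (array([ 440.2, -269.2]), array([39.7, 14.7]), 8.5))
scene handle (np.int32(340), array([140., 224.]), (array([ 493.3, -302.6]), array([99.7, 16.5]), -2.8))
[(np.int32(3202), array([294., 345.]), (array([695.8, -23.4]), array([249.9,  61.4]), 86.1))]
```

>>> move_arm:
  linear:
    - [0.149,-0.02,-0.584]
    - [0.149,-0.02,-0.584]
    - [0.149,-0.02,-0.584]
    - [0.149,-0.02,-0.584]
    - [0.149,-0.02,-0.584]
    - [0.149,-0.02,-0.584]
    - [0.149,-0.02,-0.584]
    - [0.149,-0.02,-0.584]
    - [0.149,-0.02,-0.584]
  twist:
    - [0,0.08,0]
    - [0,0.16,0]
    - [0,0.24,0]
    - [0,0.32,0]
    - [0,0.4,0]
    - [0,0.48,0]
    - [0,0.516,0]
    - [0,0.516,0]
    - [0,0.516,0]
  hand: [0,0,0,0,0,0,0,0,0]

```text
time: 9.25
tool_pos: [486.0, -305.7, 191.5]
tcp_rot: [-90.1, -0.1, -93.1]
ft_force: [0.3, -0.3, -0.3]
finger_gap: 43.1
```

```bash
python3 - <<'E'
from h import *
go((489.5,-304.5,120,-93),(489.5,-304.5,84,-93))
E
```

```text
t9.2 at [ 486.  -305.7  191.5] [-90.1  -0.1 -93.1] gap43.1 F [ 0.3 -0.3 -0.3] j [-37.   5.  92.  -0.  83.  56.]
[ 489.5 -304.5  120.   -93. ] lin [-0.005, 0.238, 0.012] tw [0.001, -0.001, 0.002]
[ 489.5 -304.5   84.   -93. ] lin [-0.006, 0.358, 0.012] tw [0.001, -0.001, 0.002]
```

>>> move_arm:
  linear:
    - [-0.005,0.13,0.012]
    - [-0.005,0.238,0.012]
    - [-0.005,0.3,0.012]
    - [-0.005,0.34,0.012]
    - [-0.006,0.358,0.012]
    - [-0.006,0.358,0.012]
    - [-0.006,0.358,0.012]
    - [-0.006,0.358,0.012]
    - [-0.006,0.358,0.012]
    - [-0.006,0.358,0.012]
    - [-0.006,0.358,0.012]
    - [-0.006,0.358,0.012]
  twist:
    - [0,0,0]
    - [0,0,0]
    - [0,0,0]
    - [0,0,0]
    - [0,0,0]
    - [0,0,0]
    - [0,0,0]
    - [0,0,0]
    - [0,0,0]
    - [0,0,0]
    - [0,0,0]
    - [0,0,0]
  hand: [0,0,0,0,0,0,-1,-1,-1,-1,-1,-1]
  force: 80

```text
time: 10.25
tool_pos: [490.9, -305.4, 86.4]
tcp_rot: [-89.9, -0.3, -93.1]
ft_force: [-0.4, -0.5, 6.2]
finger_gap: 10.1
```

>>> move_arm:
  linear:
    - [0,-0.05,0]
    - [0,-0.1,0]
    - [0,-0.2,0]
    - [0,-0.3,0]
    - [0,-0.3,0]
    - [0,-0.3,0]
  twist:
    - [0,0,0]
    - [0,0,0]
    - [0,0,0]
    - [0,0,0]
    - [0,0,0]
    - [0,0,0]
  hand: [-1,-1,-1,-1,-1,-1]

```text
time: 10.75
tool_pos: [492.1, -306.0, 179.1]
tcp_rot: [-89.6, -0.4, -93.1]
ft_force: [-0.4, 0.4, -5.1]
finger_gap: 10.2
```

```bash
python3 - <<'E'
from h import *
go((482,-456,170,-93),(482,-456,90,-93),(482,-456,30,-93))
for n in("top","scene"):
    d=snap(n);z=r.sense()["tool_pos"][2]-17
    print(n,blobs(mm(d,z-8,z+8,(300,700,-420,-200)),plane(d,z),100))
    print("rim",blobs(mm(d,55,72,(300,700,-420,-200)),plane(d,64),60))
    print(np.median(d["W"][mm(d,-8,12,(400,560,-510,-400))],axis=0))
E
```

```text
t10.8 at [ 492.1 -306.   179.1] [-89.6  -0.4 -93.1] gap10.2 F [-0.4  0.4 -5.1] j [-37.   5.  93.  -0.  81.  56.]
[ 482. -456.  170.  -93.] lin [0.501, 0.034, -0.007] tw [-0.004, -0.001, 0.005]
[ 482. -456.   90.  -93.] lin [0.499, 0.301, -0.009] tw [-0.004, -0.001, 0.005]
[ 482. -456.   30.  -93.] lin [0.497, 0.501, -0.01] tw [-0.004, -0.001, 0.005]
top [(np.int32(4661), array([504., 264.]), (array([ 490.5, -304.1]), array([206.3, 125.1]), -3.1))]
rim [(np.int32(491), array([464., 284.]), (array([ 491.2, -257.4]), array([200.6,  28.9]), -1.3))]
[ 4.47192306e+02 -4.97811290e+02  4.71709643e-01]
scene [(np.int32(5490), array([131., 211.]), (array([ 490.9, -303.2]), array([207.6, 127.4]), -2.6))]
rim [(np.int32(911), array([148., 253.]), (array([ 492.3, -305.7]), array([207.6, 124.4]), -3.1))]
[ 5.10621053e+02 -4.72645244e+02  4.62177460e-01]
```

>>> move_arm:
  linear:
    - [0.501,0.034,-0.007]
    - [0.501,0.034,-0.007]
    - [0.501,0.034,-0.007]
    - [0.501,0.034,-0.007]
    - [0.501,0.034,-0.007]
    - [0.5,0.15,-0.009]
    - [0.5,0.3,-0.009]
    - [0.498,0.4,-0.009]
    - [0.498,0.46,-0.009]
    - [0.497,0.49,-0.01]
    - [0.497,0.505,-0.01]
    - [0.497,0.505,-0.01]
  twist:
    - [-0.004,0,0.005]
    - [-0.004,0,0.005]
    - [-0.004,0,0.005]
    - [-0.004,0,0.005]
    - [-0.004,0,0.005]
    - [-0.004,0,0.005]
    - [-0.004,0,0.005]
    - [-0.004,0,0.005]
    - [-0.004,0,0.005]
    - [-0.004,0,0.005]
    - [-0.004,0,0.005]
    - [-0.004,0,0.005]
  hand: [-1,-1,-1,-1,-1,-1,-1,-1,-1,-1,-1,-1]

```text
time: 11.85
tool_pos: [478.5, -452.9, 27.1]
tcp_rot: [-90.5, 0.3, -93.0]
ft_force: [-12.4, 11.9, 31.4]
finger_gap: 9.8
```

```bash
python3 - <<'E'
from h import *
go((482,-456,27,-93))
d=snap("scene")
print(blobs(mm(d,2,25,(350,620,-560,-380)),plane(d,10),100),np.median(d["W"][mm(d,2,25,(400,550,-500,-400))],axis=0))
E
```

```text
t11.8 at [ 478.5 -452.9   27.1] [-90.5   0.3 -93. ] gap9.8 F [-12.4  11.9  31.4] j [-48.  27.  84.  -0.  70.  45.]
[ 482. -456.   27.  -93.] lin [0.01, 0.0, 0.012] tw [0.005, -0.0, -0.004]
[(np.int32(3867), array([ 79., 255.]), (array([ 487.9, -460.3]), array([230. , 135.8]), 1.9))] [ 493.96193107 -438.47081353    9.56245746]
```

>>> move_arm:
  linear:
    - [0,0,0]
    - [0,0,0]
    - [0,0,0]
    - [0,-0.05,0]
    - [0,-0.2,0]
    - [0,-0.4,0]
    - [0,-0.5,0]
    - [-0.3,-0.6,0]
    - [-0.5,-0.6,0.1]
    - [-0.8,-0.6,0.1]
    - [-0.9,-0.6,0.2]
    - [-0.9,-0.6,0.2]
  twist:
    - [0,0,0]
    - [0,0,0]
    - [0,0,0]
    - [0,0,0]
    - [0,0,0]
    - [0,0,0]
    - [0,0,0]
    - [0,-0.08,0]
    - [0,-0.16,0]
    - [0,-0.24,0]
    - [0,-0.32,0]
    - [0,-0.4,0]
  hand: [0,0,0,0,0,0,0,0,0,0,0,0]

```text
time: 12.9
tool_pos: [529.4, -256.3, 203.8]
tcp_rot: [-90.1, 0.4, -56.9]
ft_force: [-0.6, 0.2, 0.4]
finger_gap: 42.3
```

```bash
python3 - <<'E'
from h import *
for n in("top","scene"):
    d=snap(n); cv2.imwrite(f"pics/{n}1.png",d["frame"][:,:,::-1]);W=d["W"]
    print(n,"lid",blobs(mm(d,3,22,(350,620,-560,-375)),plane(d,9),300))
    print("lid handle",blobs(mm(d,35,56,(350,620,-560,-375)),plane(d,47),100))
    print("rim",blobs(mm(d,55,72,(300,700,-420,-200)),plane(d,64),60))
    print("nest",blobs(mm(d,9,22,(350,620,230,400)),plane(d,15),100))
    for b in blobs(mm(d,40,53,(380,640,-160,140)),plane(d,47),50): print("tab",b)
    print("bar",blobs(mm(d,34,46,(620,760,-200,160)),plane(d,40),300))
    for c in((570,-100),(450,0),(565,105)): print("basetop",np.nanmedian(W[mm(d,5,14,(c[0]-30,c[0]+30,c[1]-30,c[1]+30))][:,2]))
go((563.5,-98.8,190,12),(563.5,-98.8,20,12))
E
```

```text
top lid [(np.int32(2950), array([572., 288.]), (array([ 518.9, -455.4]), array([126.8, 122.5]), 87.0))]
lid handle [(np.int32(250), array([574., 303.]), (array([ 498.3, -449.9]), array([51.3, 17.8]), -2.9))]
rim [(np.int32(171), array([475., 241.]), (array([ 565.7, -253.6]), array([71.3, 27.4]), -29.8)), (np.int32(65), array([533., 277.]), (array([ 528.1, -366. ]), array([31.6,  7.4]), -2.3))]
nest [(np.int32(1127), array([164., 226.]), (array([488. , 312.5]), array([202.3,  95.1]), -2.8))]
tab (np.int32(167), array([278., 207.]), (array([560.3, 103.1]), array([39.4, 14.7]), -74.9))
tab (np.int32(156), array([386., 228.]), (array([563.6, -99. ]), array([40.6, 11.3]), -77.8))
tab (np.int32(160), array([317., 279.]), (array([445.1,   6. ]), array([40. , 13.1]), 85.1))
bar [(np.int32(2057), array([359., 158.]), (array([689.8, -22.8]), array([249.7,  33. ]), 86.9))]
basetop 9.807385621970397
basetop 9.692444909182722
basetop 9.544592250039631
scene lid [(np.int32(4394), array([ 79., 250.]), (array([ 475.3, -451.6]), array([217.2, 128.6]), -3.0))]
lid handle [(np.int32(413), array([ 76., 
[... 387 characters left out ...]
4., 225.]), (array([448.1,   5.7]), array([39.8, 20.3]), 84.9))
tab (np.int32(194), array([254., 276.]), (array([566.4, -99.3]), array([39.6, 19.5]), -80.5))
tab (np.int32(191), array([368., 276.]), (array([563.2, 103.3]), array([42.8, 17.8]), -75.6))
bar [(np.int32(2881), array([295., 346.]), (array([693.9, -23.2]), array([249.8,  33. ]), 86.8))]
basetop 9.82880964050928
basetop 9.883283459028725
basetop 9.710566287864584
t13.0 at [ 531.5 -252.3  204.1] [-90.    0.5 -56.6] gap42.3 F [ 0.7 -0.8  0.3] j [-31.   7.  89.   0.  85.  26.]
[563.5 -98.8 190.   12. ] lin [-0.368, 0.05, 0.371] tw [-0.003, -0.762, -0.005]
[563.5 -98.8  20.   12. ] lin [-0.363, 0.617, 0.371] tw [-0.003, -0.762, -0.005]
```

View pics/scene1.png

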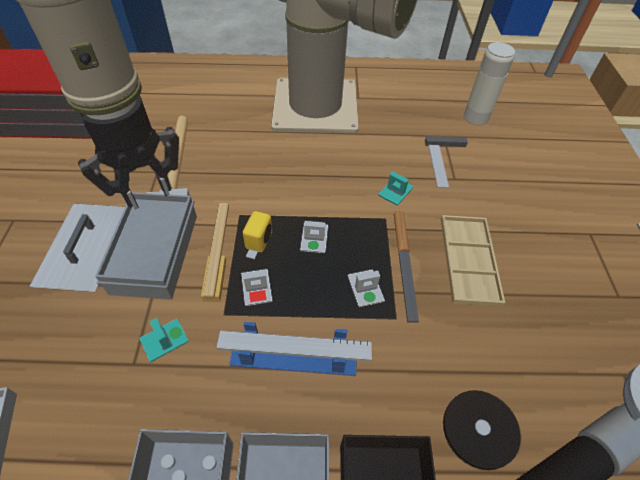

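>>> move_arm:
  linear:
    - [-0.368,0.05,0.371]
    - [-0.368,0.05,0.371]
    - [-0.368,0.05,0.371]
    - [-0.368,0.05,0.371]
    - [-0.368,0.05,0.371]
    - [-0.368,0.05,0.371]
    - [-0.368,0.05,0.371]
    - [-0.368,0.05,0.371]
    - [-0.368,0.05,0.371]
    - [-0.368,0.05,0.371]
    - [-0.368,0.05,0.371]
    - [-0.368,0.05,0.371]
  twist:
    - [0,-0.08,0]
    - [0,-0.16,0]
    - [0,-0.24,0]
    - [0,-0.32,0]
    - [0,-0.4,0]
    - [0,-0.48,0]
    - [0,-0.56,0]
    - [0,-0.64,0]
    - [0,-0.72,0]
    - [0,-0.762,0]
    - [0,-0.762,0]
    - [0,-0.762,0]
  hand: [0.1,0.1,0.1,0.1,0.1,0.1,0.1,0.1,0.1,0.1,0.1,0.1]

```text
time: 14.0
tool_pos: [563.6, -99.3, 190.2]
tcp_rot: [-89.5, 0.2, 11.7]
ft_force: [-0.4, 0.9, -0.4]
finger_gap: 46.8
```

```bash
python3 - <<'E'
from h import *
go((563.6,-99,80,12),(563.6,-99,20,12))
d=snap("scene");print([b for b in blobs(mm(d,40,53,(380,640,-160,140)),plane(d,47),50)])
E
```

```text
t14.0 at [563.6 -99.3 190.2] [-89.5   0.2  11.7] gap46.8 F [-0.4  0.9 -0.4] j [-15.   5.  92.   0.  83. -27.]
[563.6 -99.   80.   12. ] lin [0.001, 0.367, -0.002] tw [-0.005, -0.003, -0.002]
[563.6 -99.   20.   12. ] lin [0.002, 0.567, -0.004] tw [-0.005, -0.003, -0.002]
[(np.int32(117), array([260., 235.]), (array([469. , -93.1]), array([66.6, 29.9]), -43.4)), (np.int32(163), array([314., 225.]), (array([448.2,   5.7]), array([39.7, 20.8]), 85.6)), (np.int32(196), array([254., 276.]), (array([566.8, -99.1]), array([39.9, 19.1]), -77.9)), (np.int32(190), array([368., 276.]), (array([562.8, 103.3]), array([42.7, 17.5]), -74.3))]
```

>>> move_arm:
  linear:
    - [0,0.13,0]
    - [0.001,0.26,-0.002]
    - [0.001,0.367,-0.002]
    - [0.001,0.45,-0.003]
    - [0.002,0.5,-0.004]
    - [0.002,0.54,-0.004]
    - [0.002,0.56,-0.004]
    - [0.002,0.567,-0.004]
    - [0.002,0.567,-0.004]
  twist:
    - [-0.005,0,-0.002]
    - [-0.005,0,-0.002]
    - [-0.005,0,-0.002]
    - [-0.005,0,-0.002]
    - [-0.005,0,-0.002]
    - [-0.005,0,-0.002]
    - [-0.005,0,-0.002]
    - [-0.005,0,-0.002]
    - [-0.005,0,-0.002]
  hand: [0.1,0.1,0.1,0.1,0.1,0.1,0.1,0.1,0.1]

```text
time: 14.8
tool_pos: [564.0, -99.2, 20.5]
tcp_rot: [-90.0, -0.0, 11.7]
ft_force: [0.7, 0.3, 0.8]
finger_gap: 46.6
```

>>> move_arm:
  linear:
    - [0,0,0]
    - [0,0,0]
    - [0,0,0]
    - [0,0,0]
    - [0,0,0]
    - [0,0,0]
    - [0,0,0]
    - [0,0,0]
  twist:
    - [0,0,0]
    - [0,0,0]
    - [0,0,0]
    - [0,0,0]
    - [0,0,0]
    - [0,0,0]
    - [0,0,0]
    - [0,0,0]
  hand: [-1,-1,-1,-1,-1,-1,-1,-1]
  force: 70

```text
time: 15.47
tool_pos: [565.2, -99.5, 22.0]
tcp_rot: [-90.1, -0.1, 11.7]
ft_force: [-0.2, -0.5, 5.9]
finger_gap: 10.6
```

```bash
python3 - <<'E'
from h import *
p=r.sense()["tool_pos"]
go((p[0],p[1],180,12),(490,-305,180,87))
E
```

```text
t15.5 at [565.2 -99.5  22. ] [-90.1  -0.1  11.7] gap10.6 F [-0.2 -0.5  5.9] j [-15.  15. 100.  -0.  65. -27.]
[565.21113479 -99.54747629 180.          12.        ] lin [0.001, -0.527, -0.001] tw [0.001, -0.004, 0.002]
[ 490. -305.  180.   87.] lin [-0.383, -0.527, -0.621] tw [0.002, -0.837, 0.001]
```

>>> move_arm:
  linear:
    - [0,-0.1,0]
    - [0,-0.22,0]
    - [0,-0.35,0]
    - [0,-0.48,0]
    - [0,-0.527,0]
    - [-0.1,-0.527,-0.15]
    - [-0.2,-0.527,-0.3]
    - [-0.28,-0.527,-0.43]
    - [-0.36,-0.527,-0.55]
    - [-0.383,-0.527,-0.621]
    - [-0.383,-0.527,-0.621]
    - [-0.383,-0.527,-0.621]
  twist:
    - [0,0,0]
    - [0,0,0]
    - [0,-0.08,0]
    - [0,-0.16,0]
    - [0,-0.24,0]
    - [0,-0.32,0]
    - [0,-0.4,0]
    - [0,-0.48,0]
    - [0,-0.56,0]
    - [0,-0.64,0]
    - [0,-0.72,0]
    - [0,-0.8,0]
  hand: [-1,-1,-1,-1,-1,-1,-1,-1,-1,-1,-1,-1]

```text
time: 16.47
tool_pos: [487.5, -309.9, 179.7]
tcp_rot: [-90.1, 0.1, 80.7]
ft_force: [0.0, 0.3, -2.6]
finger_gap: 11.1
```

```bash
python3 - <<'E'
from h import *
go((490,-305,180,87),(490,-305,80,87),(490,-305,25,87))
E
```

```text
t16.5 at [ 487.5 -309.9  179.7] [-90.1   0.1  80.7] gap11.1 F [ 0.   0.3 -2.6] j [ -37.    6.   93.   -0.   82. -118.]
[ 490. -305.  180.   87.] lin [0.018, -0.001, -0.006] tw [0.001, -0.071, -0.002]
[ 490. -305.   80.   87.] lin [0.018, 0.332, -0.005] tw [0.001, -0.071, -0.002]
[ 490. -305.   25.   87.] lin [0.019, 0.516, -0.005] tw [0.001, -0.071, -0.002]
```

>>> move_arm:
  linear:
    - [0.018,0,-0.006]
    - [0.018,0.1,-0.006]
    - [0.018,0.2,-0.005]
    - [0.018,0.3,-0.005]
    - [0.018,0.4,-0.005]
    - [0.019,0.46,-0.005]
    - [0.019,0.5,-0.005]
    - [0.019,0.515,-0.005]
    - [0.019,0.52,-0.005]
    - [0.019,0.52,-0.005]
  twist:
    - [0,-0.071,0]
    - [0,-0.071,0]
    - [0,-0.071,0]
    - [0,-0.071,0]
    - [0,-0.071,0]
    - [0,-0.071,0]
    - [0,-0.071,0]
    - [0,-0.071,0]
    - [0,-0.071,0]
    - [0,-0.071,0]
  hand: [-1,-1,-1,-1,-1,-1,-1,-1,-1,-1]

```text
time: 17.3
tool_pos: [490.5, -305.3, 24.3]
tcp_rot: [-90.1, 0.2, 87.0]
ft_force: [1.0, 0.1, -3.5]
finger_gap: 10.4
```

>>> move_arm:
  linear:
    - [0,0,0]
    - [0,0,0]
    - [0,0,0]
    - [0,0,0]
    - [0,-0.1,0]
    - [0,-0.22,0]
    - [0,-0.35,0]
    - [0,-0.48,0]
    - [0,-0.56,0]
  twist:
    - [0,0,0]
    - [0,0,0]
    - [0,0,0]
    - [0,0,0]
    - [0,0,0]
    - [0,0,0]
    - [0,0,0]
    - [0,0,0]
    - [0,0,0]
  hand: [-0.1,-0.1,-0.1,-0.1,-0.1,-0.1,-0.1,-0.1,-0.1]

```text
time: 18.05
tool_pos: [491.5, -305.7, 197.8]
tcp_rot: [-90.4, 0.4, 87.0]
ft_force: [0.9, -0.8, 1.1]
finger_gap: 38.1
```

```bash
python3 - <<'E'
from h import *
go((483,-449,190,87))
for n in("top","scene"):
    d=snap(n)
    print(n,"inbox",blobs(mm(d,38,57,(410,570,-350,-262)),plane(d,50),40))
    print("lid",blobs(mm(d,3,22,(350,620,-560,-375)),plane(d,9),300))
    print("lid handle",blobs(mm(d,35,56,(350,620,-560,-375)),plane(d,47),100))
    for b in blobs(mm(d,40,53,(380,640,-160,140)),plane(d,47),50): print("tab",b)
    f=d["frame"]; cv2.imwrite(f"pics/box_{n}.png",cv2.resize(f[180:320,30:210] if n=="scene" else f[200:380,430:640],None,fx=2.5,fy=2.5)[:,:,::-1])
E
```

```text
t18.1 at [ 491.5 -305.7  197.8] [-90.4   0.4  87. ] gap38.1 F [ 0.9 -0.8  1.1] j [ -37.    5.   92.   -0.   83. -124.]
[ 483. -449.  190.   87.] lin [-0.478, 0.029, 0.004] tw [0.005, 0.0, -0.004]
top inbox [(np.int32(3327), array([488., 288.]), (array([ 489.7, -305.6]), array([159.9,  89.1]), -0.0))]
lid [(np.int32(310), array([589., 341.]), (array([ 447. , -498.9]), array([64.3, 31.3]), -1.2))]
lid handle []
tab (np.int32(165), array([278., 207.]), (array([560.3, 103.1]), array([39.4, 14.5]), -74.9))
tab (np.int32(155), array([317., 279.]), (array([445. ,   5.9]), array([40. , 12.9]), 86.2))
scene inbox [(np.int32(3153), array([148., 241.]), (array([ 491.5, -305.6]), array([161.9,  89. ]), 0.1))]
lid [(np.int32(4395), array([ 79., 250.]), (array([ 477.7, -455.6]), array([210.8, 131.4]), -1.6))]
lid handle [(np.int32(412), array([ 76., 235.]), (array([ 482.4, -447.1]), array([101.1,  20.8]), -3.5))]
tab (np.int32(127), array([258., 236.]), (array([470.3, -96.3]), array([64.4, 35. ]), -53.5))
tab (np.int32(162), array([314., 225.]), (array([447.7,   5.8]), array([39.8, 20. ]), 86.0))
tab (np.int32(195), array([368., 277.]), (array([563.4, 103.4]), array([42.9, 18.2]), -75.4))
```

View pics/box_scene.png

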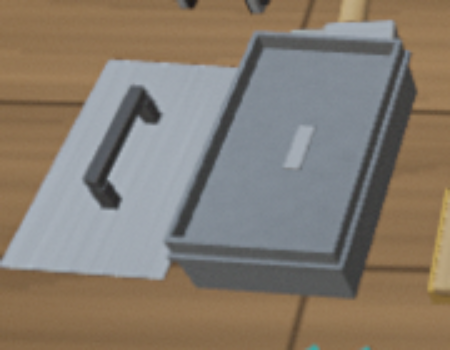

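```bash
python3 - <<'E'
from h import *
for n in("top","scene"):
    d=snap(n);W=d["W"]
    m=mm(d,-10,75,(405,575,-348,-265)); z=W[m][:,2]
    print(n,np.histogram(z,bins=np.arange(-10,80,5))[0])
    m=mm(d,-10,75,(482,500,-325,-285)); print("centre",np.percentile(W[m][:,2],[5,25,50,75,95]).round(1))
    hs=d["hsv"]; g=(hs[...,2].astype(int)); m=mm(d,-10,75,(405,575,-348,-265)); br=m&(g>np.median(g[m])+25)
    print("bright patch",blobs(br,plane(d,50),20),np.percentile(W[br][:,2],[5,50,95]) if br.any() else 0)
E
```

```text
top [   0    0    0    0    0    0    0    0    0    0   34 2788  570    0
    0    0    0]
centre [46.5 47.8 49.1 50.5 52.2]
bright patch [(np.int32(113), array([493., 290.]), (array([ 491. , -305.4]), array([37.4,  9.3]), -3.1))] [48.47624491 50.25245436 52.85918667]
scene [   0    0    0    0    0    0    0    0    0    0    4 2785  385    0
    0    0    0]
centre [47.1 48.1 49.2 50.6 52. ]
bright patch [(np.int32(84), array([149., 238.]), (array([ 491.1, -304.8]), array([36.4,  9.9]), -3.4))] [48.78898013 50.57403079 52.39210202]
```

View pics/box_top.png

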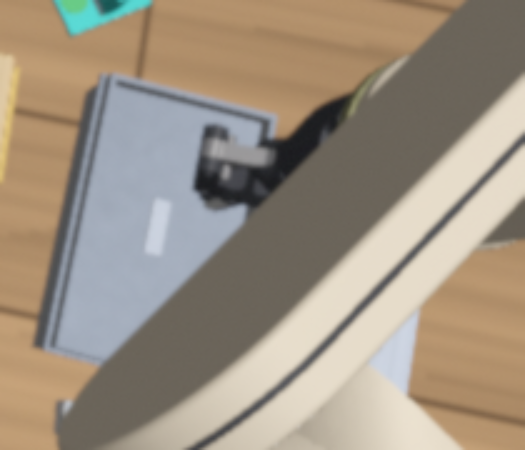

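>>> move_arm:
  linear:
    - [-0.47,0,0]
    - [-0.47,0,0]
    - [-0.47,0,0]
    - [-0.47,0,0]
    - [-0.48,0.05,-0.02]
    - [-0.48,0.05,-0.02]
    - [-0.488,0.05,-0.02]
    - [-0.488,0.05,-0.02]
  twist:
    - [0,0,0]
    - [0,0,0]
    - [0,0,0]
    - [0,0,0]
    - [0.005,0,-0.004]
    - [0.005,0,-0.004]
    - [0.005,0,-0.004]
    - [0.005,0,-0.004]
  hand: [0,0,0,0,0,0,0,0]

```text
time: 18.92
tool_pos: [488.7, -450.9, 177.9]
tcp_rot: [-89.7, -0.2, 87.1]
ft_force: [-0.3, -0.7, 0.3]
finger_gap: 42.6
```

```bash
python3 - <<'E'
from h import *
go((478.5,-452,70,87),(478.5,-452,27,87))
for n in("top","scene"):
    d=snap(n)
    print("lid",blobs(mm(d,5,13,(350,620,-560,-360)),plane(d,9),300))
    print("lid handle",blobs(mm(d,41,56,(350,620,-560,-375)),plane(d,47),100))
E
```

```text
t18.9 at [ 488.7 -450.9  177.9] [-89.7  -0.2  87.1] gap42.6 F [-0.3 -0.7  0.3] j [ -47.   19.   77.   -0.   84. -134.]
[ 478.5 -452.    70.    87. ] lin [-0.007, 0.36, 0.032] tw [-0.003, 0.001, 0.002]
[ 478.5 -452.    27.    87. ] lin [-0.007, 0.503, 0.031] tw [-0.003, 0.001, 0.002]
lid [(np.int32(6999), array([562., 319.]), (array([ 478.2, -452.3]), array([208. , 126.4]), -3.1))]
lid handle [(np.int32(440), array([573., 316.]), (array([ 476.7, -450. ]), array([94.4, 15.3]), -2.9))]
lid [(np.int32(4322), array([ 79., 250.]), (array([ 478.2, -451.3]), array([208.3, 128.6]), -3.2))]
lid handle [(np.int32(329), array([ 75., 234.]), (array([ 480.5, -448.9]), array([97.6, 17. ]), -3.5))]
```

Lid centre (478.2, -452). Grip and lift.

>>> move_arm:
  linear:
    - [-0.007,0.12,0.031]
    - [-0.007,0.24,0.031]
    - [-0.007,0.36,0.031]
    - [-0.007,0.43,0.031]
    - [-0.007,0.48,0.031]
    - [-0.007,0.495,0.031]
    - [-0.007,0.495,0.031]
    - [-0.007,0.495,0.031]
    - [-0.007,0.495,0.031]
    - [-0.007,0.495,0.031]
    - [-0.007,0.495,0.031]
    - [-0.007,0.495,0.031]
  twist:
    - [-0.003,0,0.002]
    - [-0.003,0,0.002]
    - [-0.003,0,0.002]
    - [-0.003,0,0.002]
    - [-0.003,0,0.002]
    - [-0.003,0,0.002]
    - [-0.003,0,0.002]
    - [-0.003,0,0.002]
    - [-0.003,0,0.002]
    - [-0.003,0,0.002]
    - [-0.003,0,0.002]
    - [-0.003,0,0.002]
  hand: [0,0,0,0,0,0,0,-1,-1,-1,-1,-1]
  force: 80

```text
time: 20.02
tool_pos: [480.9, -453.9, 33.9]
tcp_rot: [-90.3, 0.3, 87.1]
ft_force: [-0.9, 1.2, 7.7]
finger_gap: 9.7
```

>>> move_arm:
  linear:
    - [0,0,0]
    - [0,-0.05,0]
    - [0,-0.15,0]
    - [0,-0.28,0]
    - [0,-0.4,0]
    - [0,-0.45,0]
    - [0,-0.45,0]
    - [0,-0.45,0]
  twist:
    - [0,0,0]
    - [0,0,0]
    - [0,0,0]
    - [0,0,0]
    - [0,0,0]
    - [0,0,0]
    - [0,0,0]
    - [0,0,0]
  hand: [-1,-1,-1,-1,-1,-1,-1,-1]

```text
time: 20.68
tool_pos: [480.8, -453.8, 170.6]
tcp_rot: [-90.4, 0.4, 87.1]
ft_force: [-0.3, -0.0, -5.9]
finger_gap: 9.6
```

```bash
python3 - <<'E'
from h import *
go((490.5,-305.5,165,87),(490.5,-305.5,115,87))
E
```

```text
t20.7 at [ 480.8 -453.8  170.6] [-90.4   0.4  87.1] gap9.6 F [-0.3 -0.  -5.9] j [ -48.   18.   79.   -0.   82. -135.]
[ 490.5 -305.5  165.    87. ] lin [0.495, 0.016, -0.007] tw [0.004, 0.001, -0.004]
[ 490.5 -305.5  115.    87. ] lin [0.496, 0.182, -0.006] tw [0.004, 0.001, -0.004]
```

>>> move_arm:
  linear:
    - [0.495,0.016,-0.007]
    - [0.495,0.016,-0.007]
    - [0.495,0.016,-0.007]
    - [0.495,0.016,-0.007]
    - [0.495,0.016,-0.007]
    - [0.495,0.016,-0.007]
    - [0.495,0.1,-0.007]
    - [0.495,0.15,-0.007]
    - [0.495,0.15,-0.007]
    - [0.495,0.15,-0.007]
  twist:
    - [0.004,0,-0.004]
    - [0.004,0,-0.004]
    - [0.004,0,-0.004]
    - [0.004,0,-0.004]
    - [0.004,0,-0.004]
    - [0.004,0,-0.004]
    - [0.004,0,-0.004]
    - [0.004,0,-0.004]
    - [0.004,0,-0.004]
    - [0.004,0,-0.004]
  hand: [-1,-1,-1,-1,-1,-1,-1,-1,-1,-1]

```text
time: 21.52
tool_pos: [488.9, -305.6, 122.2]
tcp_rot: [-89.8, -0.1, 87.0]
ft_force: [0.0, 0.8, -4.1]
finger_gap: 9.6
```

```bash
python3 - <<'E'
from h import *
for n in("top","scene"):
    d=snap(n);W=d["W"]
    m=(d["hsv"][...,1]<80)&mm(d,75,125,(360,620,-400,-210)); zz=W[m][:,2]; hst,e=np.histogram(zz,bins=np.arange(75,126,2)); z0=e[hst.argmax()]+1
    m=mm(d,z0-4,z0+4,(360,620,-400,-210)); P=W[m]
    A=np.c_[P[:,:2]-[490,-305],np.ones(len(P))];c=np.linalg.lstsq(A,P[:,2],rcond=None)[0]
    print(n,"lid z",c.round(4),blobs(m,plane(d,c[2]),150))
    print("rim",blobs(mm(d,57,69,(360,620,-400,-210)),plane(d,64),60))
go((490.5,-305.5,95,87),(490.5,-305.5,86,87))
E
```

```text
top lid z [-7.200e-03  6.700e-03  9.758e+01] [(np.int32(3819), array([488., 271.]), (array([ 485.4, -301.9]), array([205. , 122.5]), -3.1))]
rim [(np.int32(282), array([463., 284.]), (array([ 491.7, -247.7]), array([199.3,   4.8]), -2.9))]
scene lid z [-6.7000e-03  3.7000e-03  9.9551e+01] [(np.int32(4943), array([141., 231.]), (array([ 487.4, -304.7]), array([208.4, 125.7]), -3.0))]
rim [(np.int32(660), array([152., 257.]), (array([ 491.6, -306. ]), array([206.1, 123.7]), -3.0))]
t21.6 at [ 490.6 -306.6  125. ] [-90.   0.  87.] gap9.6 F [ 1.  -0.  -3.5] j [ -37.    8.   96.   -0.   76. -124.]
[ 490.5 -305.5   95.    87. ] lin [0.004, 0.1, 0.001] tw [0.0, 0.0, -0.0]
[ 490.5 -305.5   86.    87. ] lin [0.004, 0.13, 0.001] tw [0.0, 0.0, -0.0]
```

```bash
python3 - <<'E'
from h import *
go((492,-307.4,105,87),(492,-307.4,96,87),(492,-307.4,92,87))
E
```

```text
t21.6 at [ 490.6 -306.6  125. ] [-90.   0.  87.] gap9.6 F [ 1.  -0.  -3.5] j [ -37.    8.   96.   -0.   76. -124.]
[ 492.  -307.4  105.    87. ] lin [-0.002, 0.067, -0.005] tw [0.0, 0.0, -0.0]
[ 492.  -307.4   96.    87. ] lin [-0.002, 0.097, -0.005] tw [0.0, 0.0, -0.0]
[ 492.  -307.4   92.    87. ] lin [-0.002, 0.11, -0.005] tw [0.0, 0.0, -0.0]
```

>>> move_arm:
  linear:
    - [-0.002,0.04,-0.005]
    - [-0.002,0.067,-0.005]
    - [-0.002,0.08,-0.005]
    - [-0.002,0.09,-0.005]
    - [-0.002,0.1,-0.005]
    - [-0.002,0.107,-0.005]
    - [-0.002,0.107,-0.005]
    - [-0.002,0.107,-0.005]
  twist:
    - [0,0,0]
    - [0,0,0]
    - [0,0,0]
    - [0,0,0]
    - [0,0,0]
    - [0,0,0]
    - [0,0,0]
    - [0,0,0]
  hand: [-1,-1,-1,-1,-1,-1,-1,-1]

```text
time: 22.28
tool_pos: [492.2, -307.3, 93.0]
tcp_rot: [-90.0, 0.0, 87.0]
ft_force: [0.9, -0.7, -4.6]
finger_gap: 9.7
```

```bash
cat > lid.py <<'E'
from h import *
for n in("top","scene"):
    d=snap(n);W=d["W"]
    m=mm(d,62,76,(360,620,-380,-230)); P=W[m]
    A=np.c_[P[:,:2]-[490,-305],np.ones(len(P))];c=np.linalg.lstsq(A,P[:,2],rcond=None)[0]
    print(n,"lid z",c.round(4),blobs(m,plane(d,67),150))
go((490.5,-305.5,95,87))
E
python3 lid.py
```

```text
top lid z [-4.10000e-03  2.20000e-03  6.84325e+01] [(np.int32(3450), array([484., 271.]), (array([ 514.6, -261.6]), array([236.7, 104.3]), -32.1))]
scene lid z [-5.60000e-03  6.00000e-04  6.88564e+01] [(np.int32(4737), array([145., 243.]), (array([ 489.2, -306.7]), array([209.5, 126.4]), -3.1))]
t22.4 at [ 492.3 -307.4   93.3] [-90.   0.  87.] gap9.7 F [ 0.3  0.  -3.9] j [ -37.   11.   97.   -0.   73. -124.]
[ 490.5 -305.5   95.    87. ] lin [0.006, -0.006, 0.006] tw [0.0, 0.001, -0.0]
```

>>> move_arm:
  linear:
    - [0,0.003,0]
    - [0,0.005,0]
    - [0,0.005,0]
    - [0,0.005,0]
    - [0,0.005,0]
    - [0,0.005,0]
    - [0,0.005,0]
    - [0,-0.1,0]
    - [0,-0.22,0]
    - [0,-0.35,0]
    - [0,-0.4,0]
    - [0,-0.4,0]
  twist:
    - [0,0,0]
    - [0,0,0]
    - [0,0,0]
    - [0,0,0]
    - [0,0,0]
    - [0,0,0]
    - [0,0,0]
    - [0,0,0]
    - [0,0,0]
    - [0,0,0]
    - [0,0,0]
    - [0,0,0]
  hand: [-1,-1,-1,0,0,0,0,0,0,0,0,0]

```text
time: 23.38
tool_pos: [494.8, -309.2, 220.1]
tcp_rot: [-90.5, 0.4, 87.0]
ft_force: [0.3, -1.0, 1.2]
finger_gap: 42.4
```

```bash
python3 lid.py; python3 -c "
from h import *
go((470,-150,210,30))"
```

```text
top lid z [-1.20000e-03 -6.00000e-04  6.74666e+01] [(np.int32(5682), array([488., 285.]), (array([ 488.9, -306.1]), array([205.9, 126.3]), -3.0))]
scene lid z [-2.00000e-03 -1.00000e-04  6.75971e+01] [(np.int32(5526), array([145., 238.]), (array([ 489.9, -306.1]), array([207.9, 126.3]), -3.2))]
t23.5 at [ 492.8 -307.7  214.4] [-90.1   0.1  87. ] gap42.8 F [-0.8  0.1  0.1] j [ -37.    5.   90.   -0.   85. -124.]
[ 490.5 -305.5   95.    87. ] lin [0.008, 0.398, 0.009] tw [0.002, 0.0, -0.001]
t23.5 at [ 492.8 -307.7  214.4] [-90.1   0.1  87. ] gap42.8 F [-0.8  0.1  0.1] j [ -37.    5.   90.   -0.   85. -124.]
[ 470. -150.  210.   30.] lin [0.521, 0.013, 0.103] tw [0.002, 0.634, -0.0]
```

>>> move_arm:
  linear:
    - [0.13,0.02,0.03]
    - [0.27,0.04,0.06]
    - [0.4,0.05,0.09]
    - [0.53,0.05,0.12]
    - [0.66,0.05,0.15]
    - [0.8,0.05,0.18]
    - [0.9,0.05,0.19]
    - [0.967,0.05,0.194]
    - [0.967,0.05,0.194]
    - [0.967,0.05,0.194]
    - [0.967,0.05,0.194]
    - [0.967,0.05,0.194]
  twist:
    - [0,0.08,0]
    - [0,0.16,0]
    - [0,0.24,0]
    - [0,0.32,0]
    - [0,0.4,0]
    - [0,0.48,0]
    - [0,0.56,0]
    - [0,0.64,0]
    - [0,0.72,0]
    - [0,0.8,0]
    - [0,0.88,0]
    - [0,0.95,0]
  hand: [0.1,0.1,0.1,0.1,0.1,0.1,0.1,0.1,0.1,0.1,0.1,0.1]

```text
time: 24.48
tool_pos: [448.4, -14.5, 196.5]
tcp_rot: [-90.1, 0.1, 3.5]
ft_force: [0.2, -0.6, -0.3]
finger_gap: 46.9
```

```bash
python3 - <<'E'
from h import *
for n in("top","scene"):
    d=snap(n)
    for b in blobs(mm(d,40,53,(380,640,-60,160)),plane(d,47),50): print(n,"tab",b)
    h,s,v=[d["hsv"][...,i] for i in range(3)]
    print(blobs((h>45)&(h<75)&(s>100)&(v>80)&mm(d,-5,20,(380,640,-160,160)),plane(d,9)))
go((445.1,6,110,-4.5),(445.1,6,20,-4.5))
E
```

```text
[]
scene tab (np.int32(160), array([314., 225.]), (array([447.9,   5.9]), array([40. , 19.9]), 85.0))
scene tab (np.int32(191), array([368., 277.]), (array([562.7, 103.4]), array([42.4, 18.7]), -71.7))
[(np.int32(69), array([313., 245.]), (array([466.2,   4.4]), array([19.9, 17.3]), -88.4)), (np.int32(87), array([369., 297.]), (array([581.8, 108.9]), array([19.3, 18.3]), -3.0))]
t24.6 at [448.5 -14.8 196.7] [-90.1   0.1   3.7] gap46.7 F [-0.1  0.3  0.4] j [ -8. -16. 111.  -0.  85. -12.]
[445.1   6.  110.   -4.5] lin [-0.007, 0.289, 0.07] tw [0.001, 0.091, -0.0]
[445.1   6.   20.   -4.5] lin [-0.006, 0.589, 0.071] tw [0.001, 0.091, -0.0]
```

>>> move_arm:
  linear:
    - [-0.007,0.1,0.07]
    - [-0.007,0.2,0.07]
    - [-0.007,0.289,0.07]
    - [-0.007,0.4,0.07]
    - [-0.007,0.48,0.071]
    - [-0.006,0.54,0.071]
    - [-0.006,0.57,0.071]
    - [-0.006,0.587,0.071]
    - [-0.006,0.587,0.071]
  twist:
    - [0,0.06,0]
    - [0,0.091,0]
    - [0,0.091,0]
    - [0,0.091,0]
    - [0,0.091,0]
    - [0,0.091,0]
    - [0,0.091,0]
    - [0,0.091,0]
    - [0,0.091,0]
  hand: [0.1,0.1,0.1,0.1,0.1,0.1,0.1,0.1,0.1]

```text
time: 25.33
tool_pos: [444.2, 6.1, 19.4]
tcp_rot: [-90.1, 0.2, -4.4]
ft_force: [-1.0, 0.9, -0.1]
finger_gap: 46.8
```

>>> move_arm:
  linear:
    - [0,0,0]
    - [0,0,0]
    - [0,0,0]
    - [0,0,0]
    - [0,0,0]
    - [0,0,0]
    - [0,0,0]
    - [0,0,0]
  twist:
    - [0,0,0]
    - [0,0,0]
    - [0,0,0]
    - [0,0,0]
    - [0,0,0]
    - [0,0,0]
    - [0,0,0]
    - [0,0,0]
  hand: [-1,-1,-1,-1,-1,-1,-1,-1]
  force: 70

```text
time: 26.0
tool_pos: [445.5, 6.0, 20.9]
tcp_rot: [-90.1, 0.0, -4.3]
ft_force: [-1.4, 0.6, 7.6]
finger_gap: 11.1
```

```bash
python3 - <<'E'
from h import *
p=r.sense()["tool_pos"]
# near pocket of the nest (-66)
a=np.deg2rad(-2.8);c=np.array([488.3,312.6]);u=np.array([np.cos(a),np.sin(a)])
print(c-66*u,c,c+66*u)
go((p[0],p[1],170,-4.5),(p[0]+10,p[1]+200,170,87))
E
```

```text
[422.37879494 315.82408481] [488.3 312.6] [554.22120506 309.37591519]
t26.0 at [445.5   6.   20.9] [-90.1   0.   -4.3] gap11.1 F [-1.4  0.6  7.6] j [ -6.  -4. 120.  -0.  64.  -1.]
[445.5040591    6.01653985 170.          -4.5       ] lin [-0.0, -0.497, -0.001] tw [0.001, 0.002, -0.0]
[455.5040591  206.01653985 170.          87.        ] lin [-0.018, -0.498, 0.666] tw [0.001, -1.015, -0.001]
```

>>> move_arm:
  linear:
    - [0,-0.1,0]
    - [0,-0.22,0]
    - [0,-0.35,0]
    - [0,-0.48,0]
    - [0,-0.497,0.13]
    - [0,-0.497,0.27]
    - [0,-0.497,0.4]
    - [0,-0.497,0.53]
    - [-0.02,-0.497,0.66]
    - [-0.04,-0.497,0.8]
    - [-0.06,-0.497,0.9]
    - [-0.08,-0.497,0.9]
  twist:
    - [0,0,0]
    - [0,0,0]
    - [0,-0.08,0]
    - [0,-0.16,0]
    - [0,-0.24,0]
    - [0,-0.32,0]
    - [0,-0.4,0]
    - [0,-0.48,0]
    - [0,-0.56,0]
    - [0,-0.64,0]
    - [0,-0.72,0]
    - [0,-0.8,0]
  hand: [-1,-1,-1,-1,-1,-1,-1,-1,-1,-1,-1,-1]

```text
time: 27.0
tool_pos: [441.1, 282.4, 169.4]
tcp_rot: [-89.9, -0.0, 67.9]
ft_force: [0.0, -0.6, -2.8]
finger_gap: 10.8
```

```bash
python3 - <<'E'
from h import *
go((422.4,315.8,120,87.2),(422.4,315.8,60,87.2))
E
```

```text
t27.0 at [441.1 282.4 169.4] [-89.9  -0.   67.9] gap10.8 F [ 0.  -0.6 -2.8] j [ 27.  -2. 102.   0.  80. -41.]
[422.4 315.8 120.   87.2] lin [0.079, 0.165, 0.1] tw [-0.001, -0.215, 0.0]
[422.4 315.8  60.   87.2] lin [0.079, 0.365, 0.099] tw [-0.001, -0.215, 0.0]
```

>>> move_arm:
  linear:
    - [0.079,0.05,0.1]
    - [0.079,0.1,0.1]
    - [0.079,0.165,0.1]
    - [0.079,0.26,0.1]
    - [0.079,0.34,0.1]
    - [0.079,0.365,0.099]
    - [0.079,0.365,0.099]
    - [0.079,0.365,0.099]
  twist:
    - [0,-0.08,0]
    - [0,-0.16,0]
    - [0,-0.215,0]
    - [0,-0.215,0]
    - [0,-0.215,0]
    - [0,-0.215,0]
    - [0,-0.215,0]
    - [0,-0.215,0]
  hand: [-1,-1,-1,-1,-1,-1,-1,-1]

```text
time: 27.67
tool_pos: [422.5, 315.6, 60.4]
tcp_rot: [-89.9, -0.0, 87.2]
ft_force: [-0.4, 0.1, -3.3]
finger_gap: 11.3
```

```bash
python3 - <<'E'
from h import *
d=snap("scene")
f=d["frame"]; cv2.imwrite("pics/nest1.png",cv2.resize(f[190:320,410:530],None,fx=4,fy=4)[:,:,::-1])
h,s,v=[d["hsv"][...,i] for i in range(3)]
g=(h>45)&(h<75)&(s>100)&(v>80)&mm(d,20,80,(330,520,230,400)); print("tag",blobs(g,plane(d,48)))
go((422.4,315.8,40,87.2),(422.4,315.8,23,87.2))
E
```

```text
tag [(np.int32(47), array([483., 220.]), (array([424.8, 342. ]), array([19.9, 12.7]), -30.8))]
t27.7 at [423.4 316.1  61.5] [-90.   -0.1  87.2] gap10.9 F [-1.   0.2 -2.4] j [ 31.   5. 106.   0.  68. -56.]
[422.4 315.8  40.   87.2] lin [-0.001, 0.072, 0.003] tw [0.0, -0.0, 0.001]
[422.4 315.8  23.   87.2] lin [-0.001, 0.128, 0.003] tw [0.0, -0.0, 0.001]
```

View pics/nest1.png

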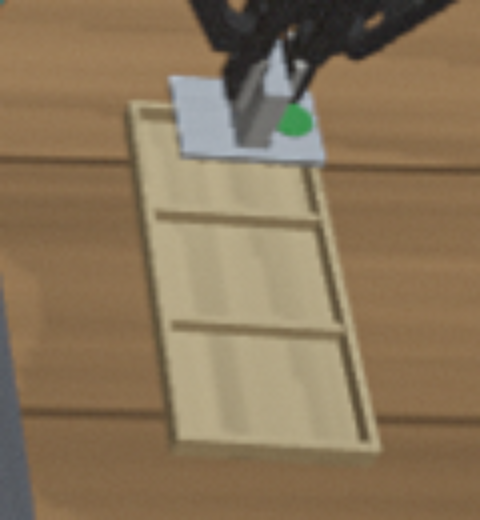

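>>> move_arm:
  linear:
    - [-0.001,0.05,0.003]
    - [-0.001,0.09,0.003]
    - [-0.001,0.115,0.003]
    - [-0.001,0.125,0.003]
    - [-0.001,0.13,0.003]
    - [-0.001,0.13,0.003]
    - [-0.001,0.13,0.003]
  twist:
    - [0,0,0]
    - [0,0,0]
    - [0,0,0]
    - [0,0,0]
    - [0,0,0]
    - [0,0,0]
    - [0,0,0]
  hand: [-1,-1,-1,-1,-1,-1,-1]

```text
time: 28.3
tool_pos: [422.8, 316.1, 23.0]
tcp_rot: [-90.1, -0.1, 87.2]
ft_force: [0.3, -0.1, -3.5]
finger_gap: 10.6
```

>>> move_arm:
  linear:
    - [0,0,0]
    - [0,0,0]
    - [0,0,0]
    - [0,0,0]
    - [0,-0.1,0]
    - [0,-0.22,0]
    - [0,-0.35,0]
    - [0,-0.48,0]
    - [-0.1,-0.56,-0.1]
    - [-0.2,-0.56,-0.2]
    - [-0.3,-0.56,-0.3]
    - [-0.4,-0.56,-0.38]
  twist:
    - [0,0,0]
    - [0,0,0]
    - [0,0,0]
    - [0,0,0]
    - [0,0,0]
    - [0,0,0]
    - [0,0.08,0]
    - [0,0.16,0]
    - [0,0.24,0]
    - [0,0.32,0]
    - [0,0.4,0]
    - [0,0.48,0]
  hand: [-0.2,-0.2,-0.2,-0.2,-0.2,-0.2,-0.2,-0.2,-0.2,-0.2,0.1,0.1]

```text
time: 29.3
tool_pos: [529.8, 193.2, 192.6]
tcp_rot: [-90.1, -0.3, 43.9]
ft_force: [1.6, 0.6, -0.5]
finger_gap: 47.1
```

```bash
cat > n.py <<'E'
from h import *
for n in("top","scene"):
    d=snap(n)
    print(n,"nest tab",blobs(mm(d,42,56,(350,620,250,370)),plane(d,50),50))
    print(n,"nest",blobs(mm(d,9,22,(350,620,230,400)),plane(d,15),300))
    for b in blobs(mm(d,40,53,(380,640,-60,160)),plane(d,47),50): print(n,"tab",b)
go((560.4,103.1,150,14.5),(560.4,103.1,20,14.5))
E
python3 n.py
```

```text
top nest tab []
top nest []
top tab (np.int32(165), array([278., 207.]), (array([560.3, 103.1]), array([39.4, 14.5]), -74.9))
scene nest tab [(np.int32(142), array([471., 220.]), (array([427.4, 314.6]), array([47.3, 16.3]), -3.0))]
scene nest [(np.int32(1455), array([472., 255.]), (array([491.2, 312.7]), array([207.4,  93.8]), -2.7))]
scene tab (np.int32(192), array([368., 276.]), (array([563. , 103.3]), array([42.7, 17.9]), -74.3))
t29.4 at [531.2 189.  191.5] [-90.1  -0.2  43.6] gap46.7 F [-1.3  0.3 -0.4] j [ 14.   3.  94.  -0.  83. -29.]
[560.4 103.1 150.   14.5] lin [-0.128, 0.138, -0.274] tw [0.001, 0.324, 0.002]
[560.4 103.1  20.   14.5] lin [-0.129, 0.572, -0.273] tw [0.001, 0.324, 0.002]
```

>>> move_arm:
  linear:
    - [-0.128,0.1,-0.274]
    - [-0.128,0.138,-0.274]
    - [-0.128,0.138,-0.274]
    - [-0.128,0.138,-0.274]
    - [-0.129,0.25,-0.274]
    - [-0.129,0.37,-0.273]
    - [-0.129,0.46,-0.273]
    - [-0.129,0.53,-0.273]
    - [-0.129,0.56,-0.273]
    - [-0.129,0.57,-0.273]
    - [-0.129,0.57,-0.273]
  twist:
    - [0,0.08,0]
    - [0,0.16,0]
    - [0,0.24,0]
    - [0,0.324,0]
    - [0,0.324,0]
    - [0,0.324,0]
    - [0,0.324,0]
    - [0,0.324,0]
    - [0,0.324,0]
    - [0,0.324,0]
    - [0,0.324,0]
  hand: [0.1,0.1,0.1,0.1,0.1,0.1,0.1,0.1,0.1,0.1,0.1]

```text
time: 30.32
tool_pos: [560.2, 103.3, 20.5]
tcp_rot: [-90.0, -0.2, 14.5]
ft_force: [-0.0, 0.5, 0.6]
finger_gap: 47.1
```

>>> move_arm:
  linear:
    - [0,0,0]
    - [0,0,0]
    - [0,0,0]
    - [0,0,0]
    - [0,0,0]
    - [0,0,0]
    - [0,0,0]
    - [0,0,0]
  twist:
    - [0,0,0]
    - [0,0,0]
    - [0,0,0]
    - [0,0,0]
    - [0,0,0]
    - [0,0,0]
    - [0,0,0]
    - [0,0,0]
  hand: [-1,-1,-1,-1,-1,-1,-1,-1]
  force: 70

```text
time: 30.98
tool_pos: [561.9, 103.6, 22.6]
tcp_rot: [-90.0, -0.4, 14.5]
ft_force: [0.3, 0.0, 8.6]
finger_gap: 10.4
```

```bash
python3 - <<'E'
from h import *
p=r.sense()["tool_pos"]
go((p[0],p[1],170,14.5),(554.2,309.4,170,87.2))
E
```

```text
t31.0 at [561.9 103.6  22.6] [-90.   -0.4  14.5] gap10.4 F [0.3 0.  8.6] j [  5.  14. 101.   0.  65.  -9.]
[561.90083152 103.58144476 170.          14.5       ] lin [0.003, -0.491, -0.0] tw [0.001, -0.0, 0.004]
[554.2 309.4 170.   87.2] lin [0.15, -0.491, 0.67] tw [0.003, -0.808, 0.003]
```

>>> move_arm:
  linear:
    - [0,-0.1,0]
    - [0,-0.22,0]
    - [0,-0.35,0]
    - [0,-0.48,0]
    - [0.03,-0.491,0.13]
    - [0.06,-0.491,0.27]
    - [0.09,-0.491,0.4]
    - [0.12,-0.491,0.53]
    - [0.15,-0.491,0.67]
    - [0.15,-0.491,0.67]
    - [0.15,-0.491,0.67]
    - [0.15,-0.491,0.67]
  twist:
    - [0,0,0]
    - [0,0,0]
    - [0,-0.08,0]
    - [0,-0.16,0]
    - [0,-0.24,0]
    - [0,-0.32,0]
    - [0,-0.4,0]
    - [0,-0.48,0]
    - [0,-0.56,0]
    - [0,-0.64,0]
    - [0,-0.72,0]
    - [0,-0.79,0]
  hand: [-1,-1,-1,-1,-1,-1,-1,-1,-1,-1,-1,-1]

```text
time: 31.98
tool_pos: [553.3, 310.4, 169.2]
tcp_rot: [-90.3, -0.0, 86.1]
ft_force: [0.6, -0.2, -3.7]
finger_gap: 10.8
```

```bash
python3 - <<'E'
from h import *
go((554.2,309.4,120,87.2),(554.2,309.4,60,87.2))
d=snap("top");print("nest tab",blobs(mm(d,42,56,(350,620,250,370)),plane(d,50),50))
E
```

```text
t32.0 at [553.3 310.4 169.2] [-90.3  -0.   86.1] gap10.8 F [ 0.6 -0.2 -3.7] j [ 25.  14.  84.  -0.  81. -61.]
[554.2 309.4 120.   87.2] lin [-0.003, 0.164, -0.003] tw [0.003, -0.013, 0.0]
[554.2 309.4  60.   87.2] lin [-0.003, 0.364, -0.001] tw [0.003, -0.013, 0.0]
nest tab [(np.int32(182), array([147., 254.]), (array([423.3, 315.9]), array([39.9, 15.3]), -2.1))]
```

>>> move_arm:
  linear:
    - [-0.003,0.08,-0.003]
    - [-0.003,0.164,-0.003]
    - [-0.003,0.26,-0.002]
    - [-0.003,0.34,-0.001]
    - [-0.003,0.364,-0.001]
    - [-0.003,0.364,-0.001]
    - [-0.003,0.364,-0.001]
  twist:
    - [0,-0.013,0]
    - [0,-0.013,0]
    - [0,-0.013,0]
    - [0,-0.013,0]
    - [0,-0.013,0]
    - [0,-0.013,0]
    - [0,-0.013,0]
  hand: [-1,-1,-1,-1,-1,-1,-1]

```text
time: 32.62
tool_pos: [554.4, 308.9, 60.7]
tcp_rot: [-90.3, -0.0, 87.6]
ft_force: [0.1, 0.1, -3.3]
finger_gap: 10.7
```

```bash
python3 - <<'E'
from h import *
d=snap("scene")
f=d["frame"]; cv2.imwrite("pics/nest2.png",cv2.resize(f[190:320,410:530],None,fx=4,fy=4)[:,:,::-1])
go((554.2,309.4,40,87.2),(554.2,309.4,23,87.2))
E
```

```text
t32.7 at [555.4 309.3  62. ] [-90.4  -0.1  87.6] gap10.8 F [-0.5 -0.5 -2.9] j [ 25.  20.  89.  -0.  71. -63.]
[554.2 309.4  40.   87.2] lin [-0.0, 0.073, 0.004] tw [0.005, 0.005, 0.001]
[554.2 309.4  23.   87.2] lin [-0.0, 0.13, 0.005] tw [0.005, 0.005, 0.001]
```

View pics/nest2.png

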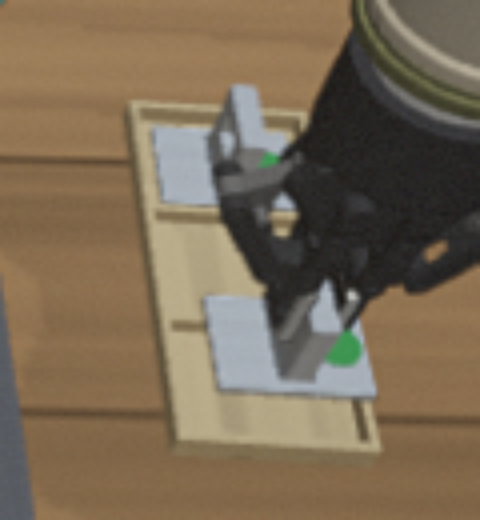

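>>> move_arm:
  linear:
    - [0,0.05,0.004]
    - [0,0.09,0.005]
    - [0,0.115,0.005]
    - [0,0.125,0.005]
    - [0,0.132,0.005]
    - [0,0.132,0.005]
    - [0,0.132,0.005]
  twist:
    - [0.004,0.005,0]
    - [0.004,0.005,0]
    - [0.004,0.005,0]
    - [0.004,0.005,0]
    - [0.004,0.005,0]
    - [0.004,0.005,0]
    - [0.004,0.005,0]
  hand: [-1,-1,-1,-1,-1,-1,-1]

```text
time: 33.25
tool_pos: [554.3, 309.5, 23.6]
tcp_rot: [-90.1, -0.1, 87.2]
ft_force: [-5.6, -3.7, 10.0]
finger_gap: 10.8
```

>>> move_arm:
  linear:
    - [0,0,0]
    - [0,0,0]
    - [0,0,0]
    - [0,0,0]
    - [0,-0.1,0]
    - [0,-0.22,0]
    - [0,-0.35,0]
    - [0,-0.48,0]
    - [-0.1,-0.7,0]
    - [-0.2,-0.7,0]
    - [-0.3,-0.7,0.1]
    - [-0.4,-0.7,0.2]
  twist:
    - [0,0,0]
    - [0,0,0]
    - [0,0,0]
    - [0,0,0]
    - [0,0,0]
    - [0,0,0]
    - [0,0,0]
    - [0,0,0]
    - [0,0,0]
    - [0,0,0]
    - [0,0,0]
    - [0,0,0]
  hand: [-0.2,-0.2,-0.2,-0.2,-0.2,-0.2,-0.2,-0.2,-0.2,-0.2,-0.2,-0.2]

```text
time: 34.25
tool_pos: [495.4, 196.5, 236.3]
tcp_rot: [-90.4, -0.2, 87.1]
ft_force: [-0.5, -1.5, 0.3]
finger_gap: 33.8
```

>>> move_arm:
  linear:
    - [-0.13,0,0]
    - [-0.27,0,0]
    - [-0.4,0,0]
    - [-0.53,0,0]
    - [-0.53,0,0]
    - [-0.53,0,0]
  twist:
    - [0,0,0]
    - [0,0,0]
    - [0,0,0]
    - [0,0,0]
    - [0,0,0]
    - [0,0,0]
  hand: [-0.2,-0.2,-0.2,-0.2,-0.2,-0.2]

```text
time: 34.75
tool_pos: [487.4, 35.7, 235.9]
tcp_rot: [-90.4, -0.2, 86.9]
ft_force: [0.6, 0.9, 0.2]
finger_gap: 34.2
```

```bash
cat > fin.py <<'E'
from h import *
for n in("top","scene"):
    d=snap(n);W=d["W"]; cv2.imwrite(f"pics/{n}2.png",d["frame"][:,:,::-1])
    for b in blobs(mm(d,42,56,(350,620,250,370)),plane(d,50),50): print(n,"nest tab",b)
    for x0,x1 in((395,450),(527,582)): m=mm(d,6.5,14,(x0,x1,280,345))&(d["hsv"][...,1]<50);print(" base top z",np.percentile(W[m][:,2],[10,50,90]).round(1),m.sum())
    m=mm(d,62,76,(360,620,-380,-230)); P=W[m]
    A=np.c_[P[:,:2]-[490,-305],np.ones(len(P))];c=np.linalg.lstsq(A,P[:,2],rcond=None)[0]
    print(" lid z",c.round(4),blobs(m,plane(d,67),300))
    print(" bar",blobs(mm(d,34,46,(620,760,-200,160)),plane(d,40),300))
    print(" on mat",blobs(mm(d,38,53,(380,640,-160,160)),plane(d,47),50))
go((500,0,200,0))
E
python3 fin.py
```

```text
Traceback (most recent call last):
  File "fin.py", line 5, in <module>
    for x0,x1 in((395,450),(527,582)): m=mm(d,6.5,14,(x0,x1,280,345))&(d["hsv"][...,1]<50);print(" base top z",np.percentile(W[m][:,2],[10,50,90]).round(1),m.sum())
                                                                                                               ~~~~~~~~~~~~~^^^^^^^^^^^^^^^^^^^^^^
IndexError: index -1 is out of bounds for axis 0 with size 0
```

>>> move_arm:
  linear:
    - [-0.13,0,0]
    - [-0.27,0,0]
    - [-0.4,0,0]
    - [-0.53,0,0]
    - [-0.65,0,0]
    - [-0.65,0,0]
    - [-0.65,0,0]
  twist:
    - [0,0,0]
    - [0,0,0]
    - [0,0,0]
    - [0,0,0]
    - [0,0,0]
    - [0,0,0]
    - [0,0,0]
  hand: [-0.2,-0.2,-0.2,-0.2,-0.2,-0.2,-0.2]

```text
time: 35.38
tool_pos: [477.5, -158.0, 235.0]
tcp_rot: [-90.4, -0.2, 86.9]
ft_force: [-0.3, 0.8, 0.3]
finger_gap: 34.2
```

```bash
sed -i 's/&(d\["hsv"\]\[...,1\]<50)//; s/np.percentile(W\[m\]\[:,2\],\[10,50,90\]).round(1)/np.percentile(np.r_[W[m][:,2],0],[10,50,90]).round(1)/' fin.py; python3 fin.py
```

```text
top nest tab (np.int32(175), array([170., 188.]), (array([554. , 308.5]), array([41.4, 16.3]), -2.0))
top nest tab (np.int32(183), array([147., 254.]), (array([423.3, 315.9]), array([40. , 15.7]), -4.3))
 base top z [ 8.2 10.4 12.5] 553
 base top z [ 8.5 10.6 12.6] 528
 lid z [-1.10000e-03  1.10000e-03  6.73916e+01] [(np.int32(5218), array([495., 313.]), (array([ 471.2, -305.1]), array([170.4, 126.3]), -2.9))]
 bar [(np.int32(2062), array([359., 158.]), (array([689.7, -22.8]), array([249.7,  32.9]), 86.8))]
 on mat []
scene nest tab (np.int32(145), array([471., 220.]), (array([428.5, 314.7]), array([49.5, 15.9]), -3.0))
scene nest tab (np.int32(178), array([482., 276.]), (array([558.9, 307.9]), array([44.9, 16. ]), -2.9))
 base top z [ 8.8 10.7 12.6] 421
 base top z [ 8.6 10.4 12.2] 553
 lid z [-1.8000e-03  1.0000e-04  6.7602e+01] [(np.int32(5514), array([145., 238.]), (array([ 489.9, -306.1]), array([207.9, 126.3]), -3.2))]
 bar [(np.int32(2875), array([295., 346.]), (array([693.9, -23.2]), array([249.8,  33. ]), 86.8))]
 on mat [(np.int32(147), array([258., 235.]), (array([469.7, -95.3]), array([67.3, 35.1]), -49.6))]
t35.5 at [ 477.7 -156.2  235.1] [-90.4  -0.2  87.1] gap34.1 F [-1.   1.  -0.3] j [ -24.   -8.  100.    0.   87. -111.]
[500.   0. 200.   0.] lin [0.523, 0.119, -0.047] tw [0.001, 0.967, 0.005]
```

View pics/scene2.png

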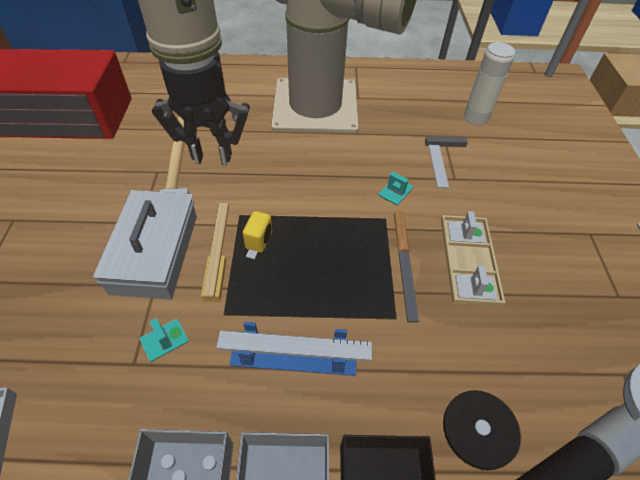

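```bash
python3 -c "
from bench import r
print(r.hand_in())"
```

```text
the job is handed in; nothing more can be done
None
```

I handed the job in at about 35 s of robot time, with everything placed as asked; no verdict was reported.

- **Bar:** It lies in both U supports. Its top is at about 40 mm, and it was centred between the prongs to within about 1 mm and 0.5° when lowered in.
- **Green-tagged lugs:** Both that were present stand flat in the two outer pockets of the tray. Their base tops read 10.4 to 10.7 mm, against 10 mm expected.
- **Red-tagged lug:** The one that was present stands in the reject box. Its tab top read 50.3 mm before I put the lid back, against 50 mm expected.
- **Lid:** It is seated within about 1 mm of its starting position. Its plate top is level at 67.5 mm, against 67 mm expected.
- **Left alone:** The tape measure, file and wire brush look unmoved. The turquoise look-alikes were not touched.

**Disagreements in the checks:** The cameras showed a grey surface inside the box at about 48 mm, where only the floor was described. The lug went down to floor height with no contact force, so I took it as harmless. In the last overhead picture the arm covered part of the lid, so I relied on the scene camera and an earlier unobstructed overhead view for the lid.

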